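# Mount a bored lamp stem on the arbor of a sloping fluting cradle

### The job

Get the bored wooden lamp-stem blank ready for fluting: lay it on the rests between the two posts of the sloping cradle, with its bore in line with theirs, then push the arbor in from the raised end through the upper post, the blank and the lower post until its square collar is home against the upper post. Finally swing the steel keeper over and down behind the collar so the arbor cannot back out, and leave the tape measure, wax tin and gouge where they are.

Things in the scene. Friction and masses are not known exactly. Their poses are not given: they have to be found in the camera images.
- bed: Bed of the fixed plywood fluting cradle, sloping up at 30 degrees away from the robot. Two wooden posts stand square on it, bored 18 mm on one axis. Origin: centre of the lower post's downhill bore mouth, 70 mm above the bench. x: up the slope along the bore axis; y: left; z: square to the board, up. Along x: lower post 0 to 12, space 12 to 92, upper post 92 to 104 mm.
- seat (a point): Where the blank's centre belongs: on the bore axis, midway between the posts (bed x = 52 mm; 5 mm of play). Rests for the blank's square ends lie at bed z = -23 mm near each post, board top z = -31, post tops z = +22. Beside the rests (x 15 to 29 and 75 to 89 mm) steel guides 50 mm apart flare to 64 mm at their tops (z = +6); from x 31 to 73 mm the sides are free for fingers.
- upper_mouth (a point): Point on the bore axis at the uphill face of the upper post (bed x = 104 mm): here the arbor's tip enters and its collar comes to rest; its tip then stands 8 mm out of the lower post. The foot board below (200 x 130 x 15 mm) reaches from 32 mm before the bed origin to 168 mm beyond it; the slope heads away from the robot, turned 3 to 23 degrees to the left.
- keeper (a joint): Steel keeper bar; its hinge, at bed x = 117, y = +25, z = +14 mm, is parallel to the bore axis. 0 = shut: bar level towards -y over the arbor's neck, its end on a stop pin. 1.57 = straight up along bed z. It starts leaning back to the +y side (1.85 to 2.1 rad), held by friction. Pushed over to -y past about 0.8 rad it falls shut by its weight, unless the collar stands over 3 mm off the post.
- keeper_tip (a point): Point on the middle line of the keeper bar, 44 mm from its hinge, near the free end (the bar reaches 3 mm further). The bar is 6.5 mm wide along the bore axis (bed x 113.5 to 120 mm) and 10 mm deep; a hook on it reaches 17 mm to the side that faces down when shut.
- blank: Lamp-stem blank of pale wood, 70 mm long: two alike square ends (46 x 46 x 14 mm) and a round middle 40 mm across, where to grip it; a 20 mm bore runs through from end to end. Origin: its centre, on the bore axis; x along the bore, z up as it lies on the bench (origin 23 mm up). At the start x points away from the robot, give or take 15 degrees.
- arbor: Arbor, 200 mm, 200 g: round steel shaft (14 mm thick, 112 long, last 12 tapering to 6 mm), square collar (28 x 28 x 6 mm), round neck (12 mm thick, 16 long), square wooden handle (28 x 28 x 66 mm). Lies level. Origin: collar's front face, on the shaft axis, 14 mm above the bench. x points from tip (-112 mm) to handle (+22 to +88 mm), at the start away from the robot, give or take 15 degrees.
- tape_measure: Bystander: yellow and black tape measure, 32 x 76 x 58 mm, loose on the bench. Origin under its centre.
- wax_tin: Bystander: round flat tin, 68 mm across, 26 mm high, loose on the bench. Origin under its centre.
- gouge: Bystander: carving gouge with wooden handle, 255 mm long, 28 mm thick, loose on the bench. Origin under its middle; y runs from the blade to the handle.
Things that resemble listed ones, but are neither listed nor needed, are in the scene too. What is shaped like the blank but turquoise is not meant.

How it is judged:
By the outcome, as a careful person would: the job done as asked, in the order asked, and still so for the second after the job is handed in, with the robot touching nothing.
It also fails if it takes over 67 s, if anything falls off the work surface, if the arm or the gripper's body presses on something with over 40 N, if the wrist force passes 120 N, or if a joint passes its speed limit or range.

### The arm

A 6-joint arm with a two-finger parallel gripper is mounted at the origin on a cart in front of the work surface, level with it; the furniture and walls round the work are solid. World frame = base frame: x ahead of the robot, y to its left, z up, the work surface at z = 0. Lengths are in m, angles in rad, forces in N, time in s.
With the tool pointing down it reaches from about 0.375 to 0.975 m from the base axis. Payload 3.8 kg.
Tool frame: the origin (TCP) lies on the centre line of the jaws, within the pads' length; the fingertips stand 14 mm ahead of it and the grasp point (between the pads) lies 5 mm behind it; z points along the fingers, y is the line along which they close (so a half turn about z gives the same grasp; the last joint's range is limited). The gripper opens to 85 mm and grips with 20 to 120 N. Pads are 22 mm wide; open, the fingers measure 114 mm over their backs; the gripper's body (76 mm by 85 mm) begins 54 mm behind the grasp point. The pads swing forward as they close: fully open they stand 13 mm farther back than shut.
Start: joints at [-1.341, 0.264, 1.604, -0, 1.274, -0.037], TCP at [0.178, -0.651, 0.245] pointing down, gripper open.
Joint ranges: [-2.63, 2.63], [-0.94, 2.18], [0.31, 2.57], [-1.31, 4.45], [0, 2.66], [-2.55, 2.55]. Speed limits (rad/s): [2.57, 2.57, 3.14, 3.14, 3.14, 3.14].

### API

Orientations are given as a rotation vector (axis times angle).
In Python, from workcell import bot, eyes, spot_in gives the robot as it stands.
- The arm moves only by the tool carry_out, never from a script. Its argument "series" is text: rows parted by semicolons, each of 4 numbers parted by spaces: the shift along the world's x, y, z in m, then the turn about the world's z in degrees. In form: tx ty tz roll; .... A call has 1 to 20 rows; each row shifts and turns the commanded pose from where the row before left it; what a row does not reach is not made up. A row lasts 1/8 s, in which the tool goes at most 62.5 mm and 10.7 degrees, less where a joint would pass 70% of its speed; a pose out of reach is approached as far as the arm can. A call is refused whole if a number of a shift passes 0.0625 or a number of a turn 10.7, either way. A call with a gripper value outside its range is refused whole. "jaw" is the gripper command: -1 is shut, 1 is fully open, values between are in proportion, set as the call begins (left out, the last holds). The fingers move at their own pace and stop on an object; "grip_force" is the grip in N (left out, the last holds). Time passes only in rows, so rows that do not move let the fingers close. It gives the time, the measured TCP pose, the force, the opening and the grip force at its end, in the units of the state.
- bot.read_state(): the state, without advancing time (a new reading comes with each control period).
- eyes.read_camera(name): name is "side" or "top"; returns (picture, depth): 480x640x3 uint8, blue, green, red; 480x640 float32, m along the optical axis (not along the pixel's ray), 0 where there is no reading.
- eyes.get_calibration(name): a dict with "K" (3x3 intrinsics, pixels), "distortion" ([k1, k2, p1, p2, k3] as OpenCV has them; the pictures are not rectified), "position" and "rotation" of the camera in the world. Camera axes: x right, y down, z forward; pixel columns grow to the right and rows downward; lengths in m; the calibration is good to about 2 mm. A picture is of the moment at which its call begins. get_calibration takes no time and is no camera call.
- bot.finish_job(): hands the job in; it is judged then, once.
Trained networks look in the newest picture that a camera, given by its name, has taken for a name from the list of things; names that differ only in an ending like _2 or _b are one class to them, and where a whole thing is asked for, a point or a joint stands for the part that bears it (a point fixed in the world has none). Each returns a list of dicts, best first, with "score" (0 to 1); they miss things now and then, are a little off and sometimes report something else, mostly with a low value. They report only what shows in the picture. A call takes as long as a camera call. They do not tell look-alikes from the thing itself.
- spot_in(camera, target): "rect" ([centre column, centre row, width, height] in pixels, round what is visible of it).
The state is a dict: "time": time; "q": joint angles; "joint_vel": joint speeds; "joint_torque": joint torques, N m; "tool_pos": TCP position; "tcp_rot": TCP orientation; "wrist_force": force on the tool from outside, world axes, zero at the start; "torque": the same for the moment, N m; "width": opening from 0.0 (shut) to 1.0 (fully open); "grip_force": force on a finger pad.
Only numpy, scipy, OpenCV 4.12 (cv2) and the standard library are available. Lean on these libraries where they do the work, as an engineer would, in place of code of your own. Each camera call takes 0.05 s, during which the arm holds its last target. There are 200 camera calls.

## Working session

There is one attempt and no reset: what is moved stays moved. The work goes in short steps, Python scripts to look and compute and a tool call to move; the robot and the scene stay as the last step left them, time stands still between calls to the robot, and variables do not carry over. Pictures are saved under pics/ and viewed, at most 10 in all, crops included, and the job is handed in when it is done.

Besides the shell and the picture viewer there is one more tool, called after "Request:" by a JSON object that holds its "fn" and its "kwargs", one argument or row to a line. carry_out: Moves the arm, as the interface text tells. Its arguments: {"type":"object","properties":{"series":{"type":"string"},"jaw":{"type":"number"},"grip_force":{"type":"number"}},"required":["series"]}

```bash
ls; mkdir -p pics; cat > h.py <<'E'
import numpy as np,cv2
from workcell import bot,eyes,spot_in
def cal(n):
    c=eyes.get_calibration(n);R=np.array(c["rotation"]);
    if R.shape!=(3,3): R=cv2.Rodrigues(R)[0]
    return np.array(c["K"]),np.array(c["distortion"]),np.array(c["position"]),R
def ray(n,u,v):
    K,D,p,R=cal(n);a=cv2.undistortPoints(np.array([[[u,v]]],float),K,D)[0,0]
    return p,R@np.array([a[0],a[1],1])
def pt(n,u,v,z):   # on plane z
    p,d=ray(n,u,v);return p+d*(z-p[2])/d[2]
def cloud(n,dep):
    K,D,p,R=cal(n);v,u=np.mgrid[0:480,0:640]
    a=cv2.undistortPoints(np.stack([u,v],-1).reshape(-1,1,2).astype(float),K,D).reshape(480,640,2)
    P=np.dstack([a,np.ones((480,640))])*dep[...,None]
    P=P@R.T+p;P[dep<=0]=np.nan;return P
def proj(n,P):
    K,D,p,R=cal(n);return cv2.projectPoints((np.atleast_2d(P)-p)@R,np.zeros(3),np.zeros(3),K,D)[0][:,0]
E
python3 - <<'E'
from h import *
for n in("side","top"):
    im,d=eyes.read_camera(n);cv2.imwrite(f"pics/{n}0.png",im);np.save(f"{n}0.npy",d)
    c=eyes.get_calibration(n);print(n,np.round(c["position"],3),np.round(c["rotation"],2).tolist(),np.round(c["K"],0).tolist())
    for t in("blank","arbor","bed","keeper","tape_measure","wax_tin","gouge"):
        print(t,[(np.round(r["rect"]).astype(int).tolist(),round(r["score"],2)) for r in spot_in(n,t)[:4]])
s=bot.read_state();print(s["time"],s["tcp_rot"],s["tool_pos"],s["wrist_force"])
E
```

```text
pics
side [-0.389 -1.023  0.934] [-2.02, 0.82, -0.45] [[531.0, 0.0, 324.0], [0.0, 531.0, 237.0], [0.0, 0.0, 1.0]]
blank [([213, 246, 25, 21], 0.96), ([233, 228, 23, 22], 0.72)]
arbor [([260, 250, 59, 29], 0.64)]
bed [([322, 270, 56, 74], 0.82)]
keeper [([314, 235, 13, 8], 0.4)]
tape_measure [([315, 229, 25, 27], 0.75), ([314, 236, 12, 10], 0.2)]
wax_tin [([276, 276, 23, 16], 0.79)]
gouge [([450, 310, 27, 62], 0.88), ([314, 236, 12, 3], 0.4)]
top [ 0.325 -0.15   1.173] [-2.12, 2.15, -0.16] [[489.0, 0.0, 314.0], [0.0, 489.0, 239.0], [0.0, 0.0, 1.0]]
blank [([162, 278, 34, 30], 0.96), ([182, 328, 37, 37], 0.66)]
arbor [([236, 286, 25, 84], 0.59)]
bed [([340, 277, 64, 76], 0.68)]
keeper [([324, 270, 12, 12], 0.48)]
tape_measure [([247, 207, 30, 17], 0.7)]
wax_tin [([284, 299, 26, 28], 0.87)]
gouge [([453, 197, 88, 62], 0.84)]
0.8 [ 3.11359069e+00  4.17834437e-01 -3.29470659e-05] [ 0.17794188 -0.65113341  0.24534982] [0.30648187 0.04030322 0.00126703]
```

View pics/top0.png

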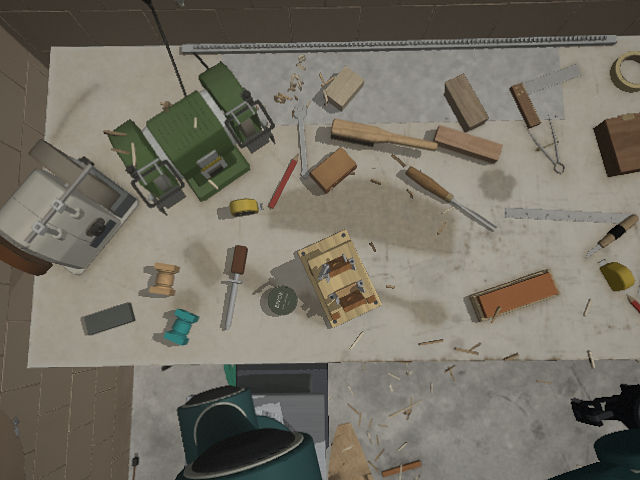

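View pics/side0.png

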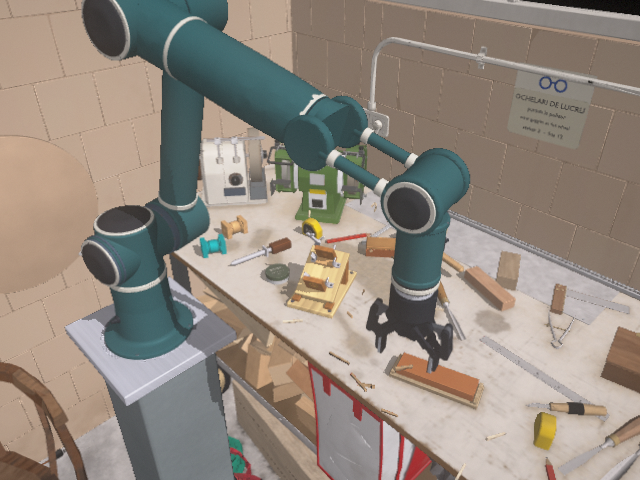

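```bash
python3 - <<'E'
from h import *
im=cv2.imread("pics/top0.png");d=np.load("top0.npy");P=cloud("top",d);Ps=cloud("side",np.load("side0.npy"))
c1=cv2.resize(im[220:350,130:390],(780,390),interpolation=cv2.INTER_CUBIC)
s=cv2.imread("pics/side0.png");c2=cv2.resize(s[205:320,200:360],(780,560),interpolation=cv2.INTER_CUBIC)
cv2.imwrite("pics/t1.png",c1);cv2.imwrite("pics/s1.png",c2)
def seg(P,cx,cy,r,lo,hi,nm):
    m=(np.hypot(P[...,0]-cx,P[...,1]-cy)<r)&(P[...,2]>lo)&(P[...,2]<hi)
    q=P[m]; 
    if len(q)<5: print(nm,"few");return
    rr=cv2.minAreaRect(q[:,:2].astype(np.float32)*1000)
    c=q[:,:2].mean(0);w,v=np.linalg.eigh(np.cov((q[:,:2]-c).T));a=v[:,1]*np.sign(v[0,1])
    print(nm,len(q),"mean",c.round(4),"ang",np.degrees(np.arctan2(a[1],a[0])).round(1),"rect",np.round(rr[0],1),np.round(rr[1],1),round(rr[2],1),"z",np.percentile(q[:,2],[5,50,95]).round(4))
for nm,(u,v),r,z in (("blank",(162,278),.07,.03),("arbor",(236,286),.14,.014),("tin",(284,299),.06,.02),("cradle",(340,277),.16,.03)):
    w=pt("top",u,v,z);print(nm,w.round(3))
    seg(P,w[0],w[1],r,.006,.2,nm+" top");seg(Ps,w[0],w[1],r,.006,.2,nm+" side")
w=pt("top",400,330,0);print("bench z",[np.nanmedian(P[330:336,400:406,2]).round(4)])
E
```

```text
blank [0.421 0.217 0.03 ]
blank top 655 mean [0.419  0.2079] ang -10.9 rect [429.4 212.8] [129.3 113.9] 62.9 z [0.0089 0.0417 0.0479]
blank side 391 mean [0.4132 0.202 ] ang -18.7 rect [424.4 208. ] [ 98.8 115.4] 23.6 z [0.008  0.0346 0.0483]
arbor [0.401 0.046 0.014]
arbor top 1610 mean [0.3854 0.0196] ang -84.9 rect [404.7  44.1] [277. 250.] 71.9 z [0.0084 0.0252 0.0448]
arbor side 957 mean [0.385  0.0311] ang -77.4 rect [396.   44.8] [269.8 266.7] 53.7 z [0.0065 0.0239 0.0436]
tin [ 0.368 -0.068  0.02 ]
tin top 691 mean [ 0.3658 -0.0639] ang 50.8 rect [360.8 -68.4] [91.3 86.2] 26.9 z [0.0217 0.0255 0.0289]
tin side 402 mean [ 0.3598 -0.072 ] ang 36.7 rect [368.  -70.9] [77.1 88.1] 76.8 z [0.0083 0.0256 0.0299]
cradle [ 0.417 -0.199  0.03 ]
cradle top 5192 mean [ 0.4071 -0.1835] ang 54.8 rect [ 427. -196.] [303.  280.9] 65.2 z [0.0116 0.057  0.1352]
cradle side 3660 mean [ 0.393  -0.2067] ang -62.5 rect [ 400.1 -204.8] [275.  306.9] 36.5 z [0.0086 0.0459 0.1323]
bench z [np.float64(-0.0003)]
```

View pics/t1.png

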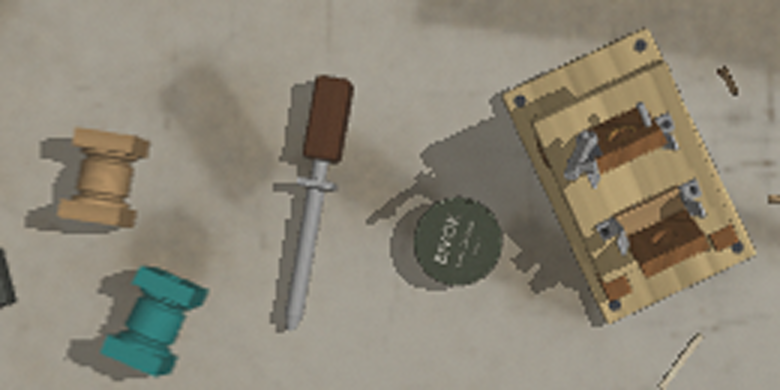

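View pics/s1.png

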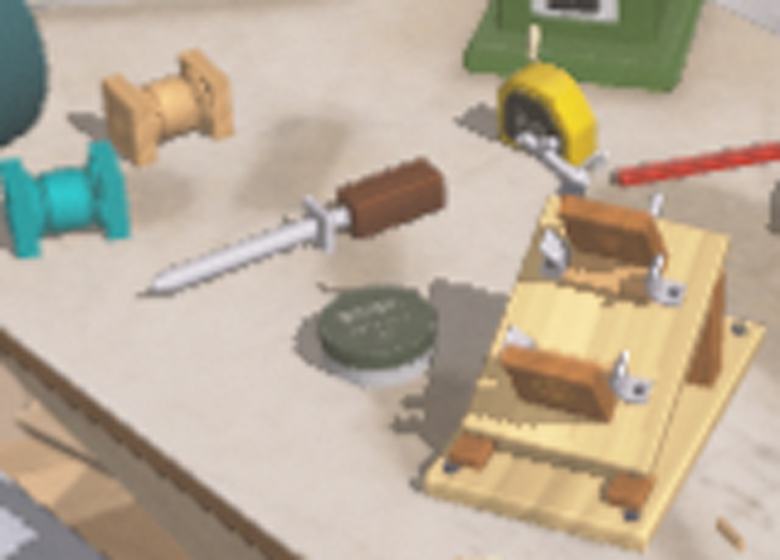

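```bash
python3 - <<'E'
from h import *
im=cv2.imread("pics/top0.png");d=np.load("top0.npy");P=cloud("top",d);Ps=cloud("side",np.load("side0.npy"))
f=lambda c,z:pt("top",130+c[0]/3,220+c[1]/3,z)
C=[f(c,.015) for c in((503,95),(648,28),(755,255),(602,325))]
print("foot corners",np.round(C,4)[:,:2].tolist(),[round(np.linalg.norm(C[i]-C[i-1]),3) for i in range(4)])
tip,he,co=f((292,327),.006),f((336,77),.014),f((319,184),.014);print("arbor",tip.round(4),he.round(4),co.round(4),np.linalg.norm(tip-he))
for n,Q in(("top",P),("side",Ps)):
    m=(np.hypot(Q[...,0]-.421,Q[...,1]-.212)<.052)&(Q[...,2]>.012)
    q=Q[m];t=q[q[:,2]>.041]
    for nm,s in(("all",q),("toponly",t)):
        r=cv2.minAreaRect((s[:,:2]*1000).astype(np.float32));print("blank",n,nm,len(s),np.round(r[0],1),np.round(r[1],1),round(r[2],1))
    # bed plane by RANSAC
    c=np.mean(C,0);m=(np.hypot(Q[...,0]-c[0],Q[...,1]-c[1])<.11)&(Q[...,2]>.025);q=Q[m]
    rng=np.random.default_rng(0);best=None
    for _ in range(1500):
        a=q[rng.choice(len(q),3,False)];nn=np.cross(a[1]-a[0],a[2]-a[0]);L=np.linalg.norm(nn)
        if L<1e-6: continue
        nn/=L;nn*=np.sign(nn[2]); 
        if not .8<nn[2]<.93: continue
        k=abs((q-a[0])@nn)<.0025
        if best is None or k.sum()>best.sum():best=k
    b=q[best];cc=b.mean(0);nn=np.linalg.svd(b-cc,full_matrices=False)[2][2];nn*=np.sign(nn[2])
    print("plane",n,best.sum(),"tilt",np.degrees(np.arccos(nn[2])).round(1),"heading",np.degrees(np.arctan2(-nn[1],-nn[0])).round(1),"cc",cc.round(4))
E
```

```text
foot corners [[0.4803, -0.1005], [0.5325, -0.2172], [0.3511, -0.2961], [0.2991, -0.1756]] [np.float64(0.196), np.float64(0.128), np.float64(0.198), np.float64(0.131)]
arbor [0.3011 0.0668 0.006 ] [0.4971 0.0328 0.014 ] [0.412  0.0455 0.014 ] 0.1990735414338118
blank top all 614 [419.7 212.1] [48.7 69.9] 80.9
blank top toponly 351 [419.5 212.1] [47.2 70.5] 79.5
plane top 1443 tilt 29.9 heading 23.5 cc [ 0.4173 -0.1963  0.0729]
blank side all 346 [417.9 209.3] [58.5 73.3] 81.4
blank side toponly 132 [418.  209.1] [58.4 73.4] 81.9
plane side 828 tilt 29.9 heading 24.9 cc [ 0.405  -0.2129  0.065 ]
```

Request:
{"fn": "carry_out", "kwargs": {
  "series": "0.05 0.035 0 -3.6;0.05 0.035 0 -3.6;0.05 0.035 0 -3.6;0.05 0.035 0 -3.6;0.05 0.035 0 -3.6;0.05 0.035 0 -3.6;0.05 0.035 0 -3.7;-0.01 0.056 0 0;-0.01 0.056 0 0;-0.01 0.056 0 0;-0.01 0.056 0 0;-0.01 0.056 -0.01 0;-0.01 0.056 -0.02 0;-0.01 0.056 -0.02 0;-0.01 0.056 -0.02 0;-0.01 0.056 -0.02 0;-0.01 0.056 -0.02 0;-0.014 0.058 -0.02 0;0 0 0 0",
  "jaw": 0.5,
  "grip_force": 25
}}

```text
time: 3.18
tool_pos: [0.4116, 0.2144, 0.114]
tcp_rot: [3.13, -0.264, -0.005]
wrist_force: [0.3, -0.2, -0.3]
width: 0.752
grip_force: 0.0
```

Request:
{"fn": "carry_out", "kwargs": {
  "series": "0.003 -0.0015 -0.02 0;0 0 -0.02 0;0 0 -0.02 0;0 0 -0.02 0;0 0 -0.014 0;0 0 0 0"
}}

```text
time: 3.92
tool_pos: [0.4165, 0.2091, 0.0207]
tcp_rot: [3.128, -0.275, -0.003]
wrist_force: [-0.1, -0.4, 0.2]
width: 0.749
grip_force: 0.0
```

Request:
{"fn": "carry_out", "kwargs": {
  "series": "0 0 0 0;0 0 0 0;0 0 0 0;0 0 0 0;0 0 0 0",
  "jaw": -1,
  "grip_force": 30
}}

```text
time: 4.55
tool_pos: [0.418, 0.2102, 0.0225]
tcp_rot: [-3.129, 0.274, -0.003]
wrist_force: [-0.7, -2.0, 5.8]
width: 0.463
grip_force: 30.5
```

Request:
{"fn": "carry_out", "kwargs": {
  "series": "0 0 0.03 0;0 0 0.05 0;0 0 0.055 0;0 0 0.053 0;0 -0.052 0 6.6;0 -0.052 0 6.6;0 -0.052 0 6.6;0 -0.052 0 6.6;0 -0.052 0 6.6;-0.024 -0.047 0 0;-0.024 -0.047 0 0;-0.024 -0.047 0 0;-0.024 -0.047 0 0;0 0 -0.03 0;0 0 -0.025 0;0 0 0 0;0 0 0 0"
}}

```text
time: 6.68
tool_pos: [0.3215, -0.2381, 0.1551]
tcp_rot: [3.078, 0.627, 0.001]
wrist_force: [0.0, 0.5, -0.7]
width: 0.461
grip_force: 31.0
```

```bash
cat >> h.py <<'E'
H=np.radians(23.0);O=np.array([.3532,-.2240,.07])
def bed(x,y,z):
    c,s=np.cos(H),np.sin(H);h=x*.866-z*.5
    return O+np.array([h*c-y*s,h*s+y*c,x*.5+z*.866])
def look(n,f,u0,u1,v0,v1,k,pts=()):
    im,d=eyes.read_camera(n);g=cv2.resize(im[v0:v1,u0:u1],None,fx=k,fy=k,interpolation=cv2.INTER_CUBIC)
    for p in pts:
        q=((proj(n,p)[0]-[u0,v0]+.5)*k).astype(int);cv2.circle(g,tuple(map(int,q)),2,(0,0,255),-1)
    cv2.imwrite(f"pics/{f}.png",g);return im,d
E
python3 - <<'E'
from h import *
pts=[bed(x/1e3,y/1e3,.022) for x in(0,12,92,104) for y in(-23,23)]+[bed(.117,.025,.014)]+[bed(.117,.025+.044*np.cos(np.pi-t),.014+.044*np.sin(t)) for t in(1.85,2.1)]
im,d=look("side","s2",200,400,190,320,4,pts)
s=bot.read_state();print(s["tool_pos"],s["width"],s["grip_force"],s["q"])
E
```

```text
[ 0.32185997 -0.23836819  0.15558488] 0.45704129712667513 31.034434139728546 [-6.99670766e-01 -1.99842185e-01  2.25388061e+00  7.56029934e-06
  1.08556107e+00  4.69307514e-01]
```

View pics/s2.png

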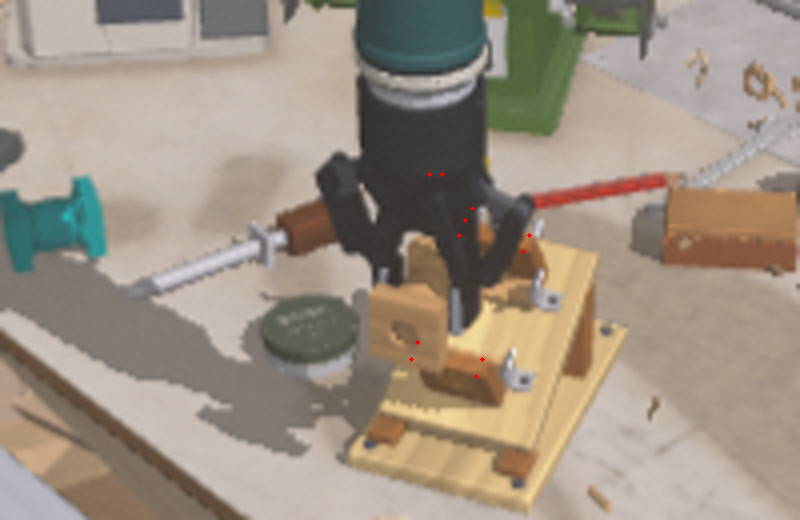

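Request:
{"fn": "carry_out", "kwargs": {
  "series": "0 0 -0.033 0;-0.0018 -0.0008 -0.006 0;-0.0018 -0.0008 -0.006 0;-0.0018 -0.0008 -0.006 0;-0.0018 -0.0008 -0.006 0;0 0 0 0"
}}

```text
time: 7.48
tool_pos: [0.3139, -0.2413, 0.0995]
tcp_rot: [-3.078, -0.627, 0.001]
wrist_force: [-4.5, 3.6, 8.7]
width: 0.461
grip_force: 34.3
```

```bash
python3 - <<'E'
from h import *
im,d=look("side","s3",250,370,210,310,6)
E
```

```text
(no output)
```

View pics/s3.png

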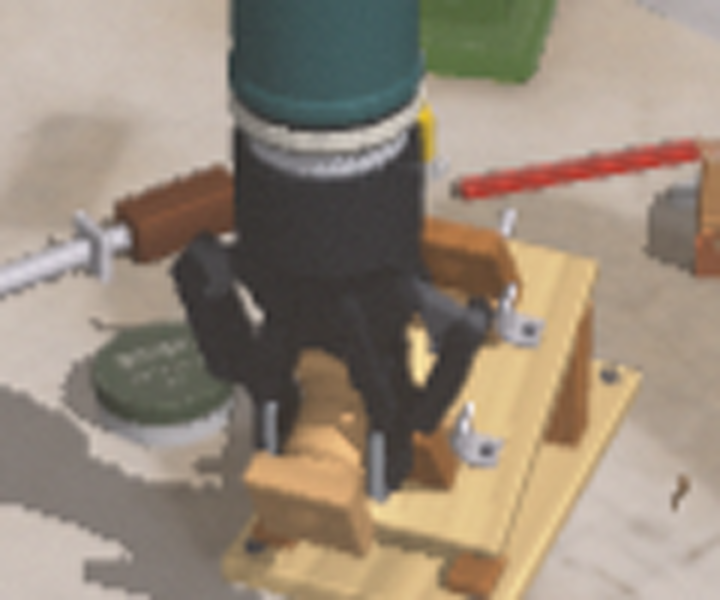

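```bash
python3 - <<'E'
from h import *
B=np.array([bed(1,0,0)-O,bed(0,1,0)-O,bed(0,0,1)-O])
for n in("top","side"):
    P=cloud(n,np.load(n+"0.npy"));q=((P-O)@B.T)*1000
    m=(q[...,0]>104)&(q[...,0]<128)&(abs(q[...,1])<75)&(q[...,2]>8)&(q[...,2]<75)
    v,u=np.nonzero(m);print(n,len(u));im=cv2.imread(f"pics/{n}0.png")
    for a,b in list(zip(u,v))[::1 if len(u)<70 else 2]:print(a,b,q[b,a].round(0).astype(int).tolist(),im[b,a].tolist(),end="; ")
    for nm,xr in(("low",(-2,14)),("up",(90,106))):
        m=(q[...,0]>xr[0])&(q[...,0]<xr[1])&(q[...,2]>19)&(q[...,2]<26)&(abs(q[...,1])<60);t=q[m];print("\n",nm,len(t),t.min(0).round(1),t.max(0).round(1))
E
```

```text
top 190
343 255 [123, -20, 8] [134, 133, 132]; 343 256 [121, -19, 9] [111, 112, 111]; 345 257 [117, -22, 10] [154, 154, 152]; 346 259 [113, -22, 11] [132, 136, 141]; 346 260 [110, -22, 9] [153, 154, 153]; 346 261 [107, -21, 8] [146, 146, 145]; 346 262 [105, -20, 9] [55, 73, 88]; 325 263 [126, 23, 15] [83, 96, 104]; 345 263 [106, -17, 12] [36, 54, 75]; 347 263 [105, -21, 15] [37, 56, 79]; 350 263 [105, -26, 21] [86, 103, 123]; 324 264 [124, 25, 15] [109, 107, 107]; 326 264 [120, 21, 9] [74, 75, 75]; 328 264 [120, 17, 13] [71, 78, 87]; 343 264 [106, -12, 13] [37, 55, 76]; 345 264 [105, -16, 16] [38, 56, 76]; 347 264 [106, -19, 21] [48, 76, 105]; 349 264 [104, -23, 22] [55, 89, 128]; 324 265 [123, 26, 15] [116, 117, 117]; 326 265 [121, 22, 16] [95, 97, 97]; 328 265 [118, 18, 14] [130, 129, 129]; 341 265 [105, -8, 11] [38, 57, 77]; 343 265 [106, -11, 18] [40, 58, 80]; 345 265 [104, -15, 18] [48, 74, 103]; 323 266 [121, 29, 14] [69, 69, 69]; 325 266 [121, 25, 18] [81, 83, 84]; 327 266 [119, 21, 19] [151, 152, 152]; 338 266 [105, -1, 11] [39, 60, 79]; 341 266 [106, -6, 19] [36, 56, 77]; 34
[... 3817 characters left out ...]
8] [123, 121, 128]; 317 242 [113, 24, 20] [131, 127, 132]; 319 242 [114, 18, 20] [183, 178, 183]; 315 243 [110, 29, 17] [117, 112, 115]; 317 243 [110, 23, 20] [110, 104, 106]; 319 243 [112, 18, 19] [126, 124, 128]; 315 244 [106, 27, 20] [106, 108, 119]; 317 244 [106, 21, 22] [110, 105, 105]; 319 244 [109, 17, 18] [110, 112, 119]; 335 245 [122, -23, 8] [213, 209, 218]; 324 246 [107, 1, 19] [122, 151, 181]; 335 246 [117, -25, 12] [198, 197, 207]; 326 247 [104, -6, 22] [102, 140, 191]; 328 247 [105, -11, 22] [117, 148, 188]; 330 248 [105, -16, 19] [96, 136, 187]; 333 248 [111, -21, 10] [165, 174, 199]; 
 low 83 [ -0.6 -29.9  19.1] [13.8 24.2 25.8]

 up 63 [ 91.2 -27.6  19.1] [105.6  25.8  26. ]
```

Request:
{"fn": "carry_out", "kwargs": {
  "series": "0 0 0.035 0;0 0 0.035 0;0.032 -0.043 0 0;0.032 -0.043 0 0;0.032 -0.043 0 0;0 0 -0.04 0;0 0 -0.04 0;0 0 -0.04 0;0 0 -0.012 0;0 0 -0.006 0;0 0 -0.006 0;0 0 0 0;0 0 0 0"
}}

```text
time: 9.15
tool_pos: [0.413, -0.371, 0.0279]
tcp_rot: [3.076, 0.624, 0.007]
wrist_force: [2.0, 7.8, 10.6]
width: 0.461
grip_force: 33.9
```

Request:
{"fn": "carry_out", "kwargs": {
  "series": "0 0 0.001 0;0 0 0 0;0 0 0 0;-0.0046 -0.002 0.007 0;0 0 0 0",
  "jaw": 0.3
}}

```text
time: 9.78
tool_pos: [0.4052, -0.3728, 0.032]
tcp_rot: [3.078, 0.625, 0.001]
wrist_force: [-0.1, 0.3, 1.0]
width: 0.647
grip_force: 0.0
```

Request:
{"fn": "carry_out", "kwargs": {
  "series": "0 0 0 0;0 0 0 0;0 0 0 0;0 0 0 0",
  "jaw": -1,
  "grip_force": 30
}}

```text
time: 10.28
tool_pos: [0.4053, -0.3726, 0.0319]
tcp_rot: [3.078, 0.626, -0.0]
wrist_force: [-2.2, -0.9, 6.0]
width: 0.532
grip_force: 31.2
```

Request:
{"fn": "carry_out", "kwargs": {
  "series": "0 0 0.03 0;0 0 0.04 0;0 0 0.05 0;0 0 0.02 0;0 0 0 0"
}}

```text
time: 10.9
tool_pos: [0.4062, -0.3729, 0.1729]
tcp_rot: [3.076, 0.626, 0.003]
wrist_force: [0.1, -0.2, -2.0]
width: 0.528
grip_force: 31.5
```

```bash
python3 - <<'E'
from h import *
s=bot.read_state();u,v=proj("side",np.array([s["tool_pos"]]))[0].astype(int);print(u,v)
look("side","s4",u-50,u+50,v-40,v+40,7)
E
```

```text
370 269
```

View pics/s4.png

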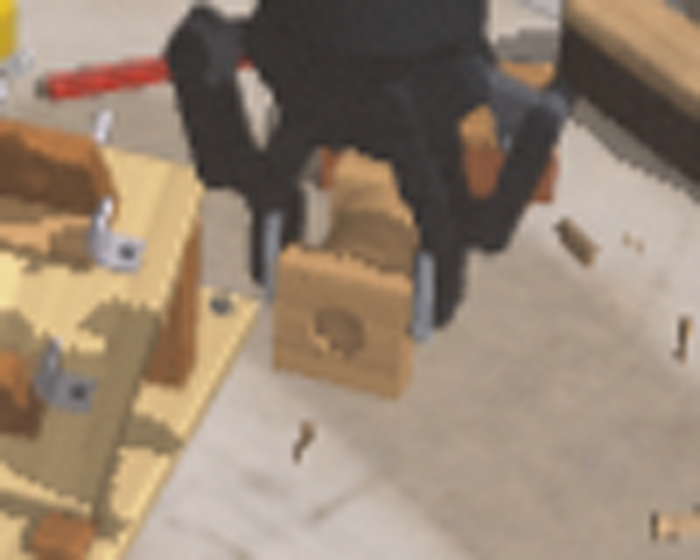

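```bash
python3 - <<'E'
from h import *
T=np.array([.4062,-.3729,.1729]);u=np.array([np.cos(H),np.sin(H),0])
for z in(.161,.164,.167):
    p=pt("side",320+340/7,229+326/7,z);print(z,(p-T).round(4),((p-T)@u).round(4))
E
```

```text
0.161 [-0.0104 -0.0035 -0.0119] -0.011
0.164 [-0.0135 -0.006  -0.0089] -0.0148
0.167 [-0.0165 -0.0085 -0.0059] -0.0185
```

Request:
{"fn": "carry_out", "kwargs": {
  "series": "0 0 -0.05 0;0 0 -0.05 0;0 0 -0.025 0;0 0 -0.015 0;0 0 0 0"
}}

```text
time: 11.58
tool_pos: [0.4043, -0.3709, 0.0298]
tcp_rot: [-3.075, -0.625, 0.003]
wrist_force: [0.1, 0.0, -1.0]
width: 0.526
grip_force: 34.0
```

Request:
{"fn": "carry_out", "kwargs": {
  "series": "0 0 0 0;0 0 0 0;0.012 0.005 0 0;0 0 0 0",
  "jaw": 0.3
}}

```text
time: 12.08
tool_pos: [0.4185, -0.3672, 0.0318]
tcp_rot: [3.077, 0.627, 0.001]
wrist_force: [-0.6, -0.2, 0.2]
width: 0.649
grip_force: 0.0
```

Request:
{"fn": "carry_out", "kwargs": {
  "series": "0 0 0 0;0 0 0 0;0 0 0 0;0 0 0 0",
  "jaw": -1
}}

```text
time: 12.58
tool_pos: [0.4177, -0.3673, 0.0318]
tcp_rot: [3.078, 0.626, 0.001]
wrist_force: [2.0, 2.8, 4.3]
width: 0.46
grip_force: 30.5
```

Request:
{"fn": "carry_out", "kwargs": {
  "series": "0 0 0.03 0;0 0 0.04 0;0 0 0.05 0;0 0 0.03 0;0 0 0 0"
}}

```text
time: 13.2
tool_pos: [0.4183, -0.3687, 0.1839]
tcp_rot: [3.074, 0.625, 0.004]
wrist_force: [-0.2, 0.1, -1.8]
width: 0.456
grip_force: 30.9
```

```bash
sed -i 's/O=np.array.*/O=np.array([.3544,-.2246,.07])/' h.py; python3 - <<'E'
from h import *
s=bot.read_state();u,v=proj("side",np.array([s["tool_pos"]]))[0].astype(int);print(u,v,s["tool_pos"])
look("side","s5",u-50,u+50,v-40,v+40,7)
E
```

```text
372 262 [ 0.41827301 -0.36873513  0.18391475]
```

View pics/s5.png

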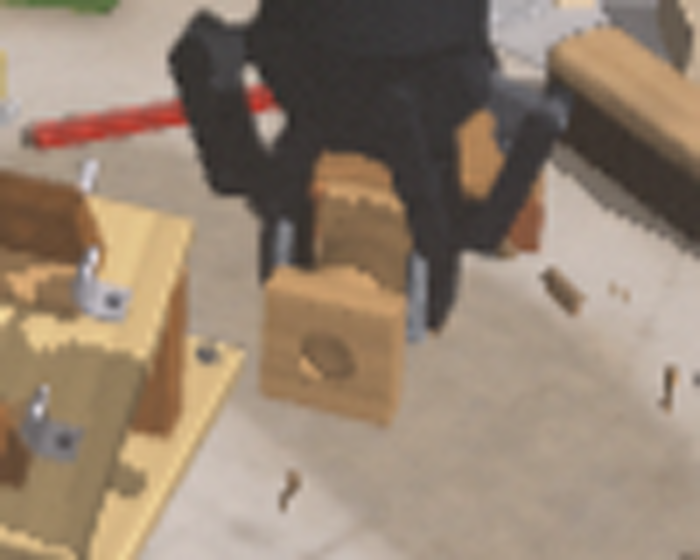

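Request:
{"fn": "carry_out", "kwargs": {
  "series": "-0.025 0.0316 0 0;-0.025 0.0316 0 0;-0.025 0.0316 0 0;-0.025 0.0317 0 0;0 0 -0.03 0;0 0 -0.021 0;0 0 0 0"
}}

```text
time: 14.12
tool_pos: [0.3144, -0.2384, 0.1266]
tcp_rot: [-3.072, -0.625, 0.008]
wrist_force: [-0.3, -0.8, -1.2]
width: 0.457
grip_force: 31.0
```

Request:
{"fn": "carry_out", "kwargs": {
  "series": "-0.0021 -0.0009 -0.0065 0;-0.0021 -0.0009 -0.0065 0;-0.0009 -0.0004 -0.0065 0;-0.0009 -0.0004 -0.0065 0;0 0 0 0"
}}

```text
time: 14.75
tool_pos: [0.3102, -0.244, 0.1047]
tcp_rot: [3.078, 0.626, -0.004]
wrist_force: [-6.3, -0.4, 4.7]
width: 0.458
grip_force: 32.5
```

```bash
python3 - <<'E'
from h import *
pts=[bed(x/1e3,y/1e3,.022) for x in(0,12) for y in(-25,25)]
look("side","s6",250,370,210,310,6,pts)
E
```

```text
(no output)
```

View pics/s6.png

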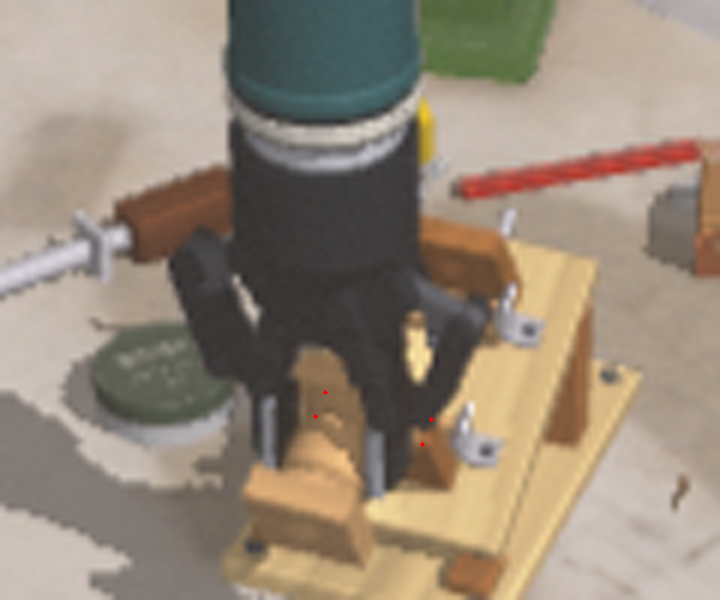

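```bash
python3 - <<'E'
from h import *
T=np.array([.3102,-.2435,.104]);c,s=np.cos(H),np.sin(H);lat=np.array([-s,c,0])
for a in((304,507),(308,549),(313,481)):
    p,d=ray("side",250+a[0]/6,210+a[1]/6);k=((T-p)@lat)/(d@lat);q=p+d*k-T
    h=q@[c,s,0];z=q[2]+.009;print(a,"rel G: bedx",round((h*.866+z*.5)*1e3,1),"bedz",round((-h*.5+z*.866)*1e3,1))
E
```

```text
(304, 507) rel G: bedx -23.4 bedz 11.4
(308, 549) rel G: bedx -33.3 bedz -11.3
(313, 481) rel G: bedx -11.9 bedz 12.7
```

```bash
python3 - <<'E'
from h import *
c,s=np.cos(H),np.sin(H)
for T,px in((np.array([.418,-.368,.1825]),(322+329/7,222+352/7)),):
    for dz in(.008,.0095):
        q=pt("side",*px,T[2]-dz)-T;print(dz,q[0]*c+q[1]*s,-q[0]*s+q[1]*c)
print(bed(.052,0,0),bed(.052,0,.02),bed(.052-.007,0,.02),bed(.045,0,.065))
E
```

```text
0.008 -0.02826105433447497 -0.0009355722951627076
0.0095 -0.026345304542087764 -0.0003687151768759448
[ 0.39585217 -0.2070046   0.096     ] [ 0.38664713 -0.21091191  0.11332   ] [ 0.38106703 -0.21328052  0.10982   ] [ 0.36035567 -0.22207197  0.14879   ]
```

Request:
{"fn": "carry_out", "kwargs": {
  "series": "0 0 0.04 0;0 0 0.02 0;0.0155 0.0066 0 0;0.0155 0.0066 0 0;0.0154 0.0065 -0.0067 0;0 0 0 0;0 0 0 0"
}}

```text
time: 15.68
tool_pos: [0.3572, -0.2232, 0.1569]
tcp_rot: [-3.077, -0.627, 0.002]
wrist_force: [-0.8, -0.1, -0.8]
width: 0.459
grip_force: 32.0
```

Request:
{"fn": "carry_out", "kwargs": {
  "series": "0.0054 0.0023 -0.0102 0;0.0054 0.0023 -0.0102 0;0.0027 0.0012 -0.0051 0;0.0027 0.0012 -0.0051 0;0 0 0 0"
}}

```text
time: 16.3
tool_pos: [0.3759, -0.2163, 0.1287]
tcp_rot: [-3.079, -0.625, -0.006]
wrist_force: [1.5, 5.2, 9.4]
width: 0.459
grip_force: 34.0
```

```bash
cat >> h.py <<'E'
BM=np.array([bed(1,0,0)-O,bed(0,1,0)-O,bed(0,0,1)-O])
def bedcloud(n):
    im,d=eyes.read_camera(n);q=((cloud(n,d)-O)@BM.T)*1000
    return im,q
E
python3 - <<'E'
from h import *
for n in("side","top"):
    im,q=bedcloud(n);hsv=cv2.cvtColor(im,cv2.COLOR_BGR2HSV)
    m=(q[...,0]>-15)&(q[...,0]<125)&(abs(q[...,1])<45)&(q[...,2]>24)&(q[...,2]<90)
    for v,u in np.argwhere(m)[::(5 if n=="side" else 3)]:
        if im[v,u].max()>75: print(u,v,q[v,u].round(0).astype(int).tolist(),im[v,u].tolist(),end=";")
    print(n)
E
```

```text
302 238 [86, 44, 81] [128, 135, 144];303 242 [80, 40, 73] [77, 81, 86];311 244 [82, 20, 68] [83, 85, 90];328 244 [88, -28, 80] [67, 72, 78];328 245 [86, -28, 78] [72, 79, 87];313 246 [88, 22, 43] [120, 169, 207];315 247 [87, 16, 44] [86, 124, 158];312 248 [78, 19, 52] [83, 115, 144];317 248 [85, 9, 45] [110, 157, 203];330 248 [102, -17, 25] [84, 121, 169];312 249 [77, 19, 49] [76, 103, 131];317 249 [80, 7, 49] [86, 122, 155];314 250 [75, 13, 50] [75, 104, 132];319 250 [79, 1, 49] [70, 92, 115];316 251 [76, 9, 46] [73, 99, 124];316 252 [72, 7, 48] [75, 104, 131];321 252 [76, -5, 46] [60, 70, 80];315 253 [70, 10, 43] [74, 101, 127];320 253 [71, -6, 51] [77, 105, 131];314 254 [68, 13, 40] [71, 96, 121];319 254 [69, -2, 46] [76, 106, 133];313 255 [64, 13, 43] [69, 90, 113];318 255 [63, -3, 53] [74, 101, 128];306 256 [49, 23, 61] [122, 119, 120];312 256 [59, 14, 46] [74, 94, 114];317 256 [59, -2, 53] [78, 105, 133];322 256 [67, -11, 44] [64, 75, 88];306 257 [48, 23, 58] [124, 120, 122];311 257 [57, 17, 42] [60, 76, 90];316 257 [58, 2, 48] [78, 105, 134];321 257 [60, -12, 51] [73, 99, 124]
[... 2534 characters left out ...]
06, 132];305 276 [9, 19, 25] [70, 99, 126];312 276 [12, -1, 31] [79, 108, 135];317 276 [15, -13, 30] [77, 102, 128];322 276 [21, -24, 24] [119, 165, 201];311 277 [10, 2, 27] [78, 106, 133];316 277 [12, -11, 29] [75, 105, 131];321 277 [15, -24, 30] [98, 140, 176];314 278 [9, -6, 26] [77, 105, 133];319 278 [11, -20, 30] [80, 110, 140];314 279 [7, -7, 26] [74, 116, 165];308 280 [0, 7, 27] [66, 103, 151];311 281 [-1, -2, 27] [67, 105, 154];320 283 [0, -26, 26] [65, 106, 155];side
348 309 [31, 19, 66] [82, 114, 140];346 310 [29, 23, 63] [67, 91, 112];349 310 [27, 18, 65] [101, 142, 176];352 310 [24, 12, 64] [99, 141, 174];348 311 [26, 20, 65] [98, 137, 170];347 312 [24, 23, 65] [83, 116, 139];top
```

Request:
{"fn": "carry_out", "kwargs": {
  "series": "0 0 0.02 0;0 0 0.02 0;-0.035 -0.0149 0 0;-0.0349 -0.0149 0 0;0 0 -0.03 0;0 0 -0.0177 0;0 0 0 0;-0.0006 -0.0002 -0.006 0;-0.0006 -0.0002 -0.006 0;-0.0006 -0.0003 -0.006 0;-0.0006 -0.0003 -0.005 0;0 0 0 0"
}}

```text
time: 17.9
tool_pos: [0.3012, -0.2471, 0.0959]
tcp_rot: [-3.078, -0.626, 0.001]
wrist_force: [1.1, -0.0, -1.3]
width: 0.459
grip_force: 33.1
```

```bash
cat >> h.py <<'E'
def tilt():
    # pale wood above the bed in side view; near-end square: print sections along bed x
    im,q=bedcloud("side");T=(np.array(bot.read_state()["tool_pos"])-O)@BM.T*1000
    r=q-T;b=im.astype(int)
    m=(abs(r[...,0]+5)<50)&(abs(r[...,1])<22)&(r[...,2]<35)&(r[...,2]>-60)&(b[...,2]-b[...,0]>28)
    print("TCP bed",T.round(1))
    for v in range(225,300,2):
        k=np.argwhere(m[v])[:,0]
        if len(k)>4:
            print(v,len(k),k[0],k[-1],np.nanmedian(r[v,k],0).round(0).astype(int).tolist(),np.median(b[v,k],0).astype(int).tolist())
E
python3 -c "
from h import *
tilt()"
```

```text
TCP bed [-36.8  -0.2  51.5]
275 6 299 304 [34, 16, 7] [82, 111, 139]
277 7 299 305 [27, 12, 10] [78, 107, 135]
279 8 299 306 [24, 9, 7] [73, 100, 126]
281 9 299 307 [20, 7, 5] [77, 104, 130]
283 10 299 308 [13, 2, 10] [74, 100, 125]
285 11 298 308 [8, 1, 11] [79, 107, 135]
287 14 297 321 [3, -2, 11] [80, 109, 137]
289 15 292 317 [-4, -1, 13] [94, 133, 164]
291 18 291 308 [-12, 1, 20] [112, 160, 205]
293 20 289 308 [-20, -1, 25] [113, 162, 207]
295 19 290 308 [-25, -4, 25] [109, 156, 200]
297 16 290 307 [-28, -3, 20] [81, 110, 138]
299 17 291 307 [-30, -2, 9] [78, 105, 132]
```

Request:
{"fn": "carry_out", "kwargs": {
  "series": "0 0 0.018 0;0 0 0.018 0;0.0074 0.0031 0 0;0 0 -0.006 0;0 0 -0.006 0;0 0 -0.006 0;0 0 -0.007 0;0 0 -0.007 0;0 0 0 0"
}}

```text
time: 19.08
tool_pos: [0.307, -0.2446, 0.1001]
tcp_rot: [-3.077, -0.627, 0.007]
wrist_force: [-9.0, -2.0, 6.5]
width: 0.454
grip_force: 37.5
```

```bash
python3 -c "
from h import *
tilt()"
```

```text
TCP bed [-29.5   0.2  51.8]
271 6 300 305 [34, 14, 16] [81, 109, 137]
273 8 299 306 [29, 11, 18] [82, 114, 143]
275 8 299 306 [24, 9, 17] [79, 108, 137]
277 9 300 308 [20, 5, 15] [74, 103, 129]
279 10 300 309 [17, 2, 13] [74, 101, 127]
281 11 299 309 [10, 2, 13] [76, 102, 128]
283 12 298 309 [4, 0, 15] [81, 111, 140]
285 15 297 319 [0, -3, 16] [82, 116, 146]
287 14 297 319 [-6, -4, 13] [107, 153, 195]
289 16 291 309 [-11, 0, 12] [104, 141, 180]
291 19 291 309 [-19, -1, 19] [115, 164, 210]
293 20 290 309 [-25, -2, 21] [116, 166, 213]
295 17 291 309 [-30, -2, 21] [118, 167, 215]
297 15 292 306 [-34, -4, 13] [84, 117, 148]
299 17 293 310 [-34, -7, -2] [77, 104, 131]
```

Request:
{"fn": "carry_out", "kwargs": {
  "series": "0 0 0.025 0;0 0 0.025 0;0.0295 0.0126 0 0;0.0294 0.0125 0 0;0 0 0 0;0 0 0 0"
}}

```text
time: 19.88
tool_pos: [0.3672, -0.219, 0.1497]
tcp_rot: [-3.077, -0.627, 0.002]
wrist_force: [0.4, 0.4, -1.7]
width: 0.459
grip_force: 35.0
```

```bash
python3 -c "
from h import *
tilt();print(bot.read_state()['tool_pos'])"
```

```text
TCP bed [51.7  0.1 62.2]
241 6 310 315 [35, 15, 16] [87, 113, 139]
243 8 309 316 [29, 12, 17] [79, 110, 139]
245 9 309 317 [23, 10, 18] [78, 107, 136]
247 10 310 319 [21, 5, 15] [73, 101, 126]
249 10 310 319 [17, 4, 10] [72, 99, 124]
251 11 310 320 [11, 0, 12] [74, 101, 125]
253 15 309 331 [5, -4, 12] [78, 109, 138]
255 14 308 331 [-1, -4, 13] [83, 117, 149]
257 13 307 319 [-8, -2, 15] [105, 151, 193]
259 17 303 319 [-16, -1, 16] [104, 147, 188]
261 18 302 319 [-21, -1, 19] [114, 162, 208]
263 19 301 319 [-28, -4, 20] [112, 162, 209]
265 15 302 316 [-32, -2, 19] [95, 134, 171]
267 15 302 316 [-33, 1, 8] [71, 96, 120]
269 17 303 320 [-34, 3, -9] [75, 102, 129]
271 16 304 321 [-36, -3, -12] [72, 96, 121]
273 10 310 320 [-36, -9, -18] [72, 96, 121]
277 9 305 313 [-41, 9, -41] [72, 94, 124]
279 17 303 319 [-47, 2, -40] [69, 111, 163]
281 16 304 319 [-50, -1, -42] [68, 109, 161]
283 11 309 319 [-52, -6, -47] [57, 87, 115]
[ 0.36697348 -0.21911382  0.14972749]
```

Request:
{"fn": "carry_out", "kwargs": {
  "series": "0.0045 0.0019 -0.0102 0;0.0045 0.0019 -0.0102 0;0.0023 0.001 -0.0051 0;0.0023 0.0009 -0.0051 0;0 0 0 0"
}}

```text
time: 20.55
tool_pos: [0.3813, -0.2133, 0.1193]
tcp_rot: [-3.078, -0.626, 0.001]
wrist_force: [0.2, -0.2, -0.7]
width: 0.463
grip_force: 35.0
```

```bash
python3 -c "
from h import *
tilt();s=bot.read_state();print(s['tool_pos'],s['wrist_force'])"
```

```text
TCP bed [50.1 -0.3 28.4]
249 7 313 319 [31, 12, 15] [78, 108, 137]
251 8 312 319 [27, 12, 13] [79, 110, 139]
253 10 312 321 [22, 7, 15] [73, 98, 123]
255 9 313 321 [17, 4, 12] [75, 102, 127]
257 10 313 322 [11, -1, 14] [73, 99, 125]
259 12 311 322 [6, 1, 12] [78, 107, 134]
261 15 311 332 [1, -4, 13] [87, 119, 146]
263 15 310 331 [-6, -6, 13] [99, 142, 179]
265 20 305 332 [-10, -2, 9] [99, 138, 177]
267 21 305 331 [-19, -6, 20] [112, 161, 205]
269 23 303 331 [-26, -6, 21] [114, 164, 208]
271 23 304 329 [-31, -7, 18] [113, 163, 200]
273 24 305 329 [-34, -9, 6] [85, 118, 150]
275 17 306 328 [-34, 1, -6] [73, 101, 128]
277 23 304 327 [-36, -6, -6] [71, 102, 139]
279 20 304 325 [-43, -4, -7] [71, 114, 168]
281 18 305 325 [-47, -5, -8] [70, 115, 162]
283 13 306 318 [-51, -1, -17] [55, 86, 113]
285 14 307 320 [-50, 1, -37] [55, 80, 106]
287 13 308 321 [-49, -3, -43] [54, 78, 105]
289 15 308 322 [-50, 1, -56] [78, 108, 134]
[ 0.3814204  -0.21341507  0.11964141] [-0.36777296  0.08759342 -1.2011909 ]
```

Request:
{"fn": "carry_out", "kwargs": {
  "series": "0.0014 0.0006 -0.0026 0;0.0014 0.0006 -0.0026 0;0 0 0 0"
}}

```text
time: 20.98
tool_pos: [0.3842, -0.2122, 0.1144]
tcp_rot: [-3.078, -0.626, 0.0]
wrist_force: [-0.8, -0.3, -0.9]
width: 0.46
grip_force: 35.0
```

Request:
{"fn": "carry_out", "kwargs": {
  "series": "0.0014 0.0006 -0.0026 0;0.0014 0.0006 -0.0026 0;0 0 0 0"
}}

```text
time: 21.35
tool_pos: [0.387, -0.2109, 0.1091]
tcp_rot: [-3.078, -0.626, 0.001]
wrist_force: [0.3, 0.2, -2.1]
width: 0.462
grip_force: 35.0
```

Request:
{"fn": "carry_out", "kwargs": {
  "series": "0.0014 0.0006 -0.0026 0;0.0014 0.0006 -0.0026 0;0 0 0 0"
}}

```text
time: 21.72
tool_pos: [0.3897, -0.2098, 0.1039]
tcp_rot: [-3.078, -0.626, 0.001]
wrist_force: [-0.7, -0.6, -1.7]
width: 0.461
grip_force: 35.0
```

Request:
{"fn": "carry_out", "kwargs": {
  "series": "0.0014 0.0006 -0.0026 0;0.0007 0.0003 -0.0013 0;0 0 0 0"
}}

```text
time: 22.1
tool_pos: [0.3914, -0.2095, 0.1009]
tcp_rot: [3.078, 0.627, -0.003]
wrist_force: [-4.7, -0.8, 6.5]
width: 0.455
grip_force: 37.1
```

```bash
python3 -c "
from h import *
tilt();s=bot.read_state();print(s['tool_pos'],s['wrist_force'])"
```

```text
TCP bed [50.1 -0.5  6.8]
251 5 315 319 [36, 14, 14] [67, 92, 120]
253 8 314 321 [29, 11, 18] [79, 109, 138]
255 9 313 321 [23, 9, 18] [78, 107, 137]
257 9 315 323 [20, 3, 17] [75, 103, 129]
259 10 314 323 [17, 5, 11] [73, 99, 125]
261 11 314 324 [10, 0, 12] [75, 102, 125]
263 11 313 323 [3, -2, 14] [79, 109, 139]
265 12 312 323 [-2, -1, 14] [97, 137, 174]
267 14 311 332 [-8, -3, 13] [98, 139, 178]
269 19 307 332 [-12, 2, 15] [106, 147, 187]
271 20 306 330 [-22, -4, 20] [113, 161, 207]
273 19 306 329 [-27, -3, 21] [115, 165, 208]
275 22 307 328 [-31, -11, 16] [110, 157, 194]
277 22 304 327 [-35, -2, 14] [74, 114, 159]
279 19 304 324 [-42, -2, 15] [71, 114, 167]
281 16 305 324 [-48, -3, 15] [70, 108, 159]
283 13 306 318 [-49, 1, 5] [56, 86, 114]
285 14 307 320 [-49, 1, -14] [55, 81, 106]
287 13 308 320 [-50, 2, -21] [55, 80, 105]
289 13 309 322 [-49, -2, -36] [61, 83, 110]
291 7 316 322 [-53, -12, -37] [91, 125, 147]
[ 0.39141306 -0.20944229  0.10092513] [-6.20791641 -2.59901698  6.15110264]
```

Request:
{"fn": "carry_out", "kwargs": {
  "series": "0 0 0 0;0 0 0 0;0 0 0 0;0 0 0 0",
  "jaw": 0.2
}}

```text
time: 22.65
tool_pos: [0.3921, -0.209, 0.1003]
tcp_rot: [-3.079, -0.626, -0.0]
wrist_force: [0.4, -0.7, -1.5]
width: 0.603
grip_force: 0.0
```

Request:
{"fn": "carry_out", "kwargs": {
  "series": "-0.005 -0.0021 0.0094 0;-0.0101 -0.0043 0.0188 0;-0.0101 -0.0043 0.0188 0;0 0 0.04 0;0 0 0.04 0;0 0 0 0"
}}

```text
time: 23.4
tool_pos: [0.3688, -0.2214, 0.232]
tcp_rot: [3.072, 0.624, 0.01]
wrist_force: [0.0, -0.4, -0.4]
width: 0.603
grip_force: 0.0
```

Request:
{"fn": "carry_out", "kwargs": {
  "series": "0.0174 0.0522 0 -6.5;0.0174 0.0522 0 -6.6;0.0174 0.0522 0 -6.6;0.0174 0.0522 0 -6.6;0.0174 0.0522 0 -6.5;0 0 -0.05 0;0 0 -0.05 0;0 0 0 0;0 0 0 0"
}}

```text
time: 24.52
tool_pos: [0.4543, 0.0411, 0.1283]
tcp_rot: [-3.13, 0.269, -0.001]
wrist_force: [0.6, 0.0, 0.6]
width: 0.6
grip_force: 0.0
```

```bash
cat >> h.py <<'E'
def chk():
    for n in("side","top"):
        im,q=bedcloud(n);b=im.astype(int)
        m=(q[...,0]>8)&(q[...,0]<96)&(abs(q[...,1])<24)&(q[...,2]>5)&(q[...,2]<45)&(b[...,2]-b[...,0]>15)
        p=q[m];print(n,len(p))
        for x in range(8,96,6):
            k=p[(p[:,0]>=x)&(p[:,0]<x+6)]
            if len(k):print(x,len(k),"z50,95",np.percentile(k[:,2],[50,95]).round(0),"y",np.percentile(k[:,1],[2,98]).round(0))
E
python3 -c "
from h import *
chk();s=bot.read_state();print(s['tool_pos'],spot_in('top','keeper')[:1])
im,q=bedcloud('top');m=(q[...,0]>110)&(q[...,0]<124)&(q[...,2]>45)&(q[...,2]<70)&(abs(q[...,1])<70);print(np.nanmedian(q[m],0),m.sum())
P=cloud('top',eyes.read_camera('top')[1]);m=(P[...,0]>.2)&(P[...,0]<.55)&(P[...,1]>0)&(P[...,1]<.1)&(P[...,2]>.006)&(P[...,2]<.035)
p=P[m];c=p[:,:2].mean(0);r=cv2.minAreaRect((p[:,:2]*1000).astype(np.float32));print('arbor',r,len(p))
"
```

```text
side 491
8 36 z50,95 [23. 27.] y [-19.  21.]
14 41 z50,95 [23. 27.] y [-24.  19.]
20 38 z50,95 [24. 28.] y [-23.  21.]
26 15 z50,95 [21. 25.] y [-23.  11.]
32 33 z50,95 [16. 23.] y [-19.  16.]
38 26 z50,95 [16. 22.] y [-20.  14.]
44 30 z50,95 [18. 23.] y [-19.  15.]
50 28 z50,95 [18. 22.] y [-19.  13.]
56 21 z50,95 [15. 21.] y [-18.  14.]
62 51 z50,95 [17. 26.] y [-21.  18.]
68 48 z50,95 [23. 27.] y [-24.  21.]
74 37 z50,95 [23. 27.] y [-24.  21.]
80 17 z50,95 [23. 25.] y [-23.  18.]
86 20 z50,95 [18. 24.] y [-14.  23.]
92 50 z50,95 [21. 26.] y [-23.  22.]
top 692
8 50 z50,95 [21. 24.] y [-24.  23.]
14 56 z50,95 [22. 25.] y [-22.  22.]
20 54 z50,95 [22. 24.] y [-22.  22.]
26 88 z50,95 [17. 23.] y [-22.  21.]
32 29 z50,95 [14. 20.] y [-15.  17.]
38 43 z50,95 [15. 20.] y [-18.  18.]
44 43 z50,95 [17. 20.] y [-17.  17.]
50 36 z50,95 [16. 20.] y [-18.  18.]
56 50 z50,95 [15. 20.] y [-16.  17.]
62 13 z50,95 [19. 22.] y [-13.  13.]
68 53 z50,95 [22. 25.] y [-22.  23.]
74 55 z50,95 [22. 25.] y [-21.  23.]
80 87 z50,95 [16. 23.] y [-21.  23.]
86 3 z50,95 [20. 21.] y [-2. 23.]
92 32 z50,95 [21. 24.] y [-21.  22.]
[0.45567076 0.0410626  0.12973019] [{'rect': [323.1, 269.6, 16.2, 15.7], 'score': 0.53}]
[117.80101107  40.85184344  53.72455536] 45
arbor ((386.92822265625, 42.21589279174805), (324.0624694824219, 80.18255615234375), 0.27478232979774475) 537
```

Request:
{"fn": "carry_out", "kwargs": {
  "series": "0 -0.001 -0.04 0;0 0 -0.04 0;0 0 -0.02 0;0 0 0 0"
}}

```text
time: 25.28
tool_pos: [0.4527, 0.0401, 0.0265]
tcp_rot: [3.13, -0.269, -0.004]
wrist_force: [-0.2, 0.4, 0.5]
width: 0.595
grip_force: 0.0
```

Request:
{"fn": "carry_out", "kwargs": {
  "series": "0 0 0 0;0 0 0 0;0 0 0 0;0 0 0 0;0 0 0 0",
  "jaw": -1,
  "grip_force": 30
}}

```text
time: 25.9
tool_pos: [0.4556, 0.0403, 0.0291]
tcp_rot: [-3.13, 0.269, -0.006]
wrist_force: [0.1, 0.1, 6.7]
width: 0.319
grip_force: 31.0
```

Request:
{"fn": "carry_out", "kwargs": {
  "series": "0 0 0.03 0;0 0 0.05 0;0 0 0.05 0;0 0 0.05 0;0 0 0 0;0 0 0 0"
}}

```text
time: 26.65
tool_pos: [0.453, 0.0403, 0.2066]
tcp_rot: [3.13, -0.269, -0.002]
wrist_force: [0.4, -0.4, -1.5]
width: 0.316
grip_force: 30.2
```

```bash
cat >> h.py <<'E'
def shaft(n="side",h=None):
    """points of held arbor in the tool-heading frame: s along closing-normal (toward +x), z rel TCP"""
    s=bot.read_state();T=np.array(s["tool_pos"]);R=cv2.Rodrigues(np.array(s["tcp_rot"]))[0]
    y=R[:,1].copy();y[2]=0;y/=np.linalg.norm(y);a=np.array([y[1],-y[0],0]);a*=np.sign(a[0]);l=np.array([-a[1],a[0],0])
    P=cloud(n,eyes.read_camera(n)[1])-T;q=np.stack([P@a,P@l,P[...,2]],-1)*1000
    print("TCP",T.round(4),"heading",np.degrees(np.arctan2(a[1],a[0])).round(1))
    m=(abs(q[...,1])<18)&(q[...,0]>-190)&(q[...,0]<70)&(q[...,2]>-140)&(q[...,2]<30)&(P[...,2]+T[2]>.01)
    p=q[m]
    for x in range(-190,70,12):
        k=p[(p[:,0]>=x)&(p[:,0]<x+12)]
        if len(k)>2:print(x+6,len(k),"y",np.median(k[:,1]).round(1),"z",np.percentile(k[:,2],[10,50,90]).round(0))
E
python3 -c "
from h import *
shaft();shaft('top')"
```

```text
TCP [0.453  0.0403 0.2066] heading -9.8
-160 8 y -4.2 z [-16. -12. -10.]
-148 19 y -4.1 z [-18. -10.  -7.]
-136 21 y -6.3 z [-16. -10.  -7.]
-124 22 y -5.2 z [-17. -11.  -7.]
-112 22 y -4.8 z [-17. -11.  -7.]
-100 16 y -4.3 z [-16. -11.  -7.]
-88 22 y -4.1 z [-17. -12.  -6.]
-76 20 y -4.5 z [-17.  -9.  -8.]
-64 21 y -5.9 z [-15. -10.  -7.]
-52 32 y -5.5 z [-18.  -9.  -1.]
-40 32 y -8.4 z [-26. -12.  -1.]
-28 41 y -3.2 z [-20. -10.  -1.]
-16 60 y -10.5 z [-22.  -2.  14.]
-4 61 y 11.3 z [-21.   3.  25.]
8 19 y -12.2 z [-24. -18.   3.]
20 32 y -13.0 z [-22. -11.  -0.]
32 42 y -11.2 z [-20.  -6.   1.]
44 9 y -11.2 z [-24. -13.  -1.]
TCP [0.4523 0.0402 0.2055] heading -9.8
-148 6 y -5.0 z [-14. -12. -10.]
-136 21 y -4.2 z [-14. -10.  -6.]
-124 29 y -3.1 z [-13.  -9.  -7.]
-112 23 y -3.8 z [-12. -10.  -8.]
-100 35 y -2.1 z [-12.  -9.  -7.]
-88 44 y -0.8 z [-13.  -9.  -7.]
-76 43 y -0.4 z [-13. -10.  -7.]
-64 43 y -0.2 z [-13. -10.  -7.]
-52 48 y -0.6 z [-13.  -9.  -6.]
-40 61 y -1.7 z [-14.  -3.   0.]
-28 50 y -0.2 z [-14. -10.  -4.]
-16 49 y -8.9 z [-12.  -2.   0.]
32 28 y -11.7 z [-19.  -4.  -0.]
44 8 y -8.2 z [-11.  -3.  -2.]
```

Request:
{"fn": "carry_out", "kwargs": {
  "series": "0 0 0.034 0;-0.0123 -0.0495 0 6.5;-0.0123 -0.0495 0 6.5;-0.0123 -0.0495 0 6.6;-0.0123 -0.0495 0 6.6;-0.0122 -0.0496 0 6.6;0 0 -0.035 0;0 0 -0.033 0;0 0 0 0;0 0 0 0"
}}

```text
time: 28.0
tool_pos: [0.3922, -0.207, 0.1731]
tcp_rot: [-3.078, -0.626, 0.002]
wrist_force: [0.6, 0.1, -2.4]
width: 0.317
grip_force: 30.8
```

```bash
python3 -c "
from h import *
shaft()"
```

```text
TCP [ 0.3922 -0.207   0.1731] heading 23.0
-160 7 y 0.4 z [-26. -25. -23.]
-148 23 y -2.7 z [-26. -21. -19.]
-136 26 y -2.7 z [-24. -19. -17.]
-124 21 y -2.0 z [-23. -19. -16.]
-112 22 y -2.7 z [-22. -18. -15.]
-100 20 y -2.2 z [-21. -16. -14.]
-88 21 y -2.9 z [-20. -16. -13.]
-76 21 y -3.5 z [-19. -15. -13.]
-64 20 y -0.6 z [-18. -15. -12.]
-52 98 y -0.6 z [-91. -81.  -7.]
-40 210 y -1.7 z [-137.  -78.  -11.]
-28 148 y -1.4 z [-132.  -74.   -7.]
-16 148 y -5.6 z [-72. -17.   2.]
-4 118 y -1.3 z [-64.  -3.  21.]
8 89 y -4.8 z [-59. -46.   5.]
20 36 y -7.1 z [-104.  -38.    2.]
32 38 y -12.3 z [-97. -39.   2.]
44 11 y -11.1 z [-70. -62. -37.]
```

Request:
{"fn": "carry_out", "kwargs": {
  "series": "-0.0005 -0.0002 -0.006 0;-0.0005 -0.0002 -0.006 0;-0.0005 -0.0002 -0.006 0;0 0 0 0"
}}

```text
time: 28.55
tool_pos: [0.3903, -0.2092, 0.1564]
tcp_rot: [3.076, 0.627, -0.003]
wrist_force: [-5.4, -3.1, 4.9]
width: 0.32
grip_force: 33.7
```

```bash
python3 -c "
from h import *
shaft()"
```

```text
TCP [ 0.3903 -0.2092  0.1564] heading 23.0
-148 13 y -1.6 z [-59. -56. -52.]
-136 28 y -0.6 z [-58. -51. -49.]
-124 28 y -2.1 z [-51. -48. -44.]
-112 21 y -2.2 z [-49. -44. -41.]
-100 24 y -2.9 z [-43. -40. -38.]
-88 25 y -1.7 z [-39. -35. -32.]
-76 20 y -2.0 z [-36. -32. -29.]
-64 45 y -3.5 z [-140.  -33.  -26.]
-52 79 y -1.1 z [-139.  -65.  -20.]
-40 219 y -3.5 z [-131.  -72.  -16.]
-28 172 y -1.2 z [-119. -100.  -11.]
-16 120 y -7.6 z [-55.  -8.   9.]
-4 120 y -3.5 z [-49.  -1.  21.]
8 77 y -5.6 z [-48.  -0.  15.]
20 42 y -12.3 z [-86. -28.  10.]
32 31 y -13.7 z [-84. -30.  12.]
44 10 y -13.6 z [-51. -41. -31.]
56 3 y -16.9 z [-60. -58. -32.]
```

Request:
{"fn": "carry_out", "kwargs": {
  "series": "-0.0003 -0.0002 -0.004 0;-0.0003 -0.0002 -0.004 0;0 0 -0.001 0;0 0 0 0"
}}

```text
time: 29.1
tool_pos: [0.3896, -0.2097, 0.1488]
tcp_rot: [3.076, 0.627, -0.003]
wrist_force: [-9.4, -2.3, 13.7]
width: 0.32
grip_force: 37.1
```

```bash
python3 -c "
from h import *
shaft()"
```

```text
TCP [ 0.3896 -0.2097  0.1488] heading 23.1
-136 20 y -0.8 z [-83. -78. -73.]
-124 32 y -1.6 z [-80. -72. -66.]
-112 28 y -2.2 z [-74. -65. -62.]
-100 33 y -2.2 z [-65. -59. -54.]
-88 27 y -2.7 z [-58. -53. -49.]
-76 39 y -2.1 z [-136.  -50.  -45.]
-64 81 y -1.4 z [-136. -132.  -38.]
-52 85 y -1.4 z [-135. -129.  -32.]
-40 225 y -3.2 z [-133.  -70.  -21.]
-28 168 y -2.8 z [-132. -103.  -19.]
-16 128 y -5.3 z [-45.  -9.   3.]
-4 115 y -3.0 z [-42.  -0.  20.]
8 78 y -2.0 z [-43.   4.  12.]
20 40 y 1.0 z [-81.  10.  16.]
32 23 y -13.8 z [-76. -25.  18.]
44 11 y -16.8 z [-71. -41. -11.]
```

Request:
{"fn": "carry_out", "kwargs": {
  "series": "0 0 0.03 0;0 0 0.06 0;0 0 0.06 0;0.0472 0.02 0 0;0.0472 0.02 0 0;0.0472 0.02 0 0;0.0472 0.02 0 0;0 0 -0.03 0;0 0 0 0;0 0 0 0",
  "grip_force": 45
}}

```text
time: 30.4
tool_pos: [0.5788, -0.1285, 0.2668]
tcp_rot: [3.079, 0.626, -0.0]
wrist_force: [0.4, -0.1, -1.8]
width: 0.314
grip_force: 45.1
```

```bash
python3 -c "
from h import *
shaft();shaft('top');s=bot.read_state();print(s['q'],(np.array(s['tool_pos'])-O)@BM.T)"
```

```text
TCP [ 0.5788 -0.1285  0.2668] heading 23.0
-184 28 y 2.2 z [-138. -136. -129.]
-172 62 y 1.3 z [-138. -129. -125.]
-160 9 y -4.7 z [-129. -126. -124.]
-136 18 y 0.0 z [-81. -79. -73.]
-124 24 y -1.5 z [-78. -72. -67.]
-112 26 y -1.5 z [-70. -66. -61.]
-100 23 y -2.5 z [-63. -59. -54.]
-88 22 y -2.0 z [-55. -51. -46.]
-76 20 y -2.0 z [-52. -47. -42.]
-64 25 y -2.1 z [-46. -40. -36.]
-52 20 y -0.7 z [-38. -34. -31.]
-40 59 y -0.9 z [-33. -25. -19.]
-28 33 y -3.6 z [-40. -14.  -5.]
-16 99 y -3.2 z [-23.  -8.  11.]
-4 75 y 0.7 z [-7.  2. 20.]
8 39 y 7.4 z [ 3.  7. 22.]
20 22 y 4.9 z [ 9. 13. 15.]
32 9 y 7.0 z [14. 17. 20.]
TCP [ 0.5791 -0.1287  0.2675] heading 23.0
-184 41 y 1.4 z [-140. -138. -136.]
-172 75 y 0.4 z [-134. -131. -128.]
-160 56 y -0.8 z [-138. -133. -128.]
-148 4 y -17.5 z [-136. -132. -129.]
-136 13 y 2.3 z [-80. -78. -74.]
-124 42 y 1.9 z [-77. -72. -68.]
-112 44 y 1.8 z [-70. -67. -62.]
-100 45 y 1.6 z [-64. -60. -56.]
-88 46 y 1.6 z [-59. -54. -51.]
-76 46 y 1.5 z [-51. -48. -44.]
-64 24 y -0.1 z [-46. -42. -40.]
-16 51 y 11.0 z [-10.  -6.   9.]
-4 31 y 6.3 z [-7. -2.  0.]
[-2.60747104e-01  9.57695272e-02  1.75876817e+00 -2.44659883e-05
  1.28472394e+00  9.09462505e-01] [0.31063278 0.00031477 0.04916659]
```

Request:
{"fn": "carry_out", "kwargs": {
  "series": "0.0003 -0.0007 -0.025 0;0.0003 -0.0007 -0.022 0;0 0 -0.004 0;0 0 0 0;0 0 0 0"
}}

```text
time: 31.12
tool_pos: [0.5805, -0.13, 0.2171]
tcp_rot: [3.078, 0.625, 0.004]
wrist_force: [-0.3, -0.2, -2.3]
width: 0.319
grip_force: 45.2
```

```bash
cat >> h.py <<'E'
def arb():
    for n in("side","top"):
        im,q=bedcloud(n)
        m=(q[...,0]>105)&(q[...,0]<260)&(abs(q[...,1])<22)&(q[...,2]>-20)&(q[...,2]<20)
        p=q[m];print(n,len(p),"x1%",np.percentile(p[:,0],1).round(0))
        for x in range(105,235,10):
            k=p[(p[:,0]>=x)&(p[:,0]<x+10)]
            if len(k)>2:print(x+5,len(k),"y",np.percentile(k[:,1],[5,50,95]).round(1),"z",np.percentile(k[:,2],[5,50,95]).round(1))
E
python3 -c "
from h import *
arb();s=bot.read_state();print((np.array(s['tool_pos'])-O)@BM.T,s['wrist_force'])"
```

```text
side 284 x1% 111.0
110 7 y [-19.   18.4  20.6] z [ 7.8 13.5 19.5]
120 9 y [-21.7 -18.6  20. ] z [ 3.3  7.3 19.1]
130 17 y [-6.4 -2.3  3.9] z [-2.2  3.4 10.3]
140 15 y [-6.6 -2.1  4.3] z [-1.4  5.8  8. ]
150 16 y [-7.9 -3.   2.5] z [-1.3  4.8  9.5]
160 17 y [-8.  -1.3  4. ] z [-2.5  4.6  8.4]
170 19 y [-7.  -2.5  4.2] z [-2.9  3.   6.9]
180 18 y [-8.3 -3.   3.2] z [0.5 4.6 8.7]
190 15 y [-7.4 -2.4  4.2] z [-0.4  3.1  7.9]
200 18 y [-7.1 -2.   4.3] z [-2.   2.8  8.9]
210 14 y [-6.8 -3.6  3.6] z [-3.5  2.5  7.9]
220 19 y [-7.4 -2.5  3.2] z [-4.4  2.2  7.2]
230 15 y [-11.7  -2.    2.4] z [-6.5  1.7  5.5]
top 282 x1% 105.0
110 33 y [-20.8  -7.4  18.7] z [-11.    6.5  17.7]
120 17 y [-21.3 -18.2  20.8] z [ 3.9  8.1 18.6]
130 14 y [-3.3  0.3  3.9] z [-0.3  2.2  4.4]
140 28 y [-5.2  1.   6.2] z [1.  4.5 6.8]
150 28 y [-6.  -0.2  6.3] z [0.2 3.9 7. ]
160 30 y [-6.2  0.6  6.5] z [-2.   2.9  6.1]
170 29 y [-4.6  1.   6. ] z [-0.4  3.4  6.9]
180 30 y [-5.7 -0.3  6.2] z [-1.8  1.6  5.7]
190 28 y [-6.1  0.9  5.7] z [-4.1  0.9  5.2]
200 28 y [-5.5  0.7  6.1] z [-1.8  1.4  4.5]
210 17 y [-6.2 -1.9  2.8] z [-2.   1.6  5.7]
[ 0.28554469 -0.00115083  0.00455831] [-0.0748716  -0.77611369 -3.25103793]
```

Request:
{"fn": "carry_out", "kwargs": {
  "series": "-0.008 -0.0034 -0.005 0;-0.008 -0.0034 -0.005 0;-0.008 -0.0034 -0.005 0;-0.008 -0.0034 -0.005 0;0 0 0 0"
}}

```text
time: 31.85
tool_pos: [0.5464, -0.1435, 0.1945]
tcp_rot: [-3.078, -0.625, 0.002]
wrist_force: [0.0, -0.5, -1.6]
width: 0.319
grip_force: 45.2
```

Request:
{"fn": "carry_out", "kwargs": {
  "series": "-0.008 -0.0034 -0.005 0;-0.008 -0.0034 -0.005 0;0 0 0 0"
}}

```text
time: 32.22
tool_pos: [0.5304, -0.1503, 0.1846]
tcp_rot: [-3.078, -0.625, 0.003]
wrist_force: [-0.5, -0.6, -1.9]
width: 0.316
grip_force: 45.2
```

```bash
python3 -c "
from h import *
arb();s=bot.read_state();print((np.array(s['tool_pos'])-O)@BM.T,s['wrist_force'])"
```

```text
side 421 x1% 113.0
110 12 y [-20.9   4.3  20.9] z [ 3.  10.6 18.9]
120 20 y [-20.4  -2.1   7.6] z [-1.9  2.1 12.6]
130 18 y [-6.9 -1.7  4.7] z [-3.6  2.6  5.6]
140 15 y [-6.4 -1.3  5.7] z [-1.4  1.3  5.8]
150 19 y [-6.4 -2.2  4.1] z [-4.9  2.6  5.1]
160 17 y [-5.9 -1.3  4.3] z [-3.3 -0.2  4.5]
170 35 y [-12.1  -1.8  12.1] z [-12.   0.  12.]
180 30 y [-12.7  -2.5  13. ] z [-12.9   3.5   9. ]
190 13 y [-5.  -1.9  3.3] z [-6.1  0.5  1.8]
200 59 y [-13.4  -3.6  12.1] z [-15.4   3.   10.1]
210 57 y [-19.8  -3.9  19.2] z [-9.5  5.8 12.2]
220 55 y [-20.5   1.4  18.6] z [ 1.8  8.4 18.4]
230 28 y [-15.2   3.8  14. ] z [ 1.7  5.8 16.9]
top 229 x1% 105.0
110 54 y [-20.2  -1.1  16.3] z [-6.1  3.7 17.7]
120 31 y [-21.4  -4.3   5.5] z [-1.9  3.6 10.9]
180 37 y [ 1.4  9.3 14.4] z [-17.5   0.6   8.5]
190 27 y [-4.5  1.3  6.2] z [-7.1 -2.7  1.2]
200 42 y [-11.4   1.9  13.7] z [0.4 5.6 7.7]
210 35 y [-8.1  8.  18.1] z [1.4 5.2 7.4]
220 3 y [15.4 17.3 19.5] z [15.2 16.1 18. ]
[ 0.22380448 -0.0006158   0.00380371] [-0.37031202 -0.6089193  -1.10899314]
```

Request:
{"fn": "carry_out", "kwargs": {
  "series": "-0.0082 -0.0035 -0.0045 0;-0.0082 -0.0035 -0.0045 0;-0.0082 -0.0035 -0.0045 0;-0.0082 -0.0035 -0.0045 0;-0.0082 -0.0035 -0.0046 0;0 0 0 0"
}}

```text
time: 33.08
tool_pos: [0.4893, -0.1678, 0.1619]
tcp_rot: [-3.078, -0.625, 0.003]
wrist_force: [-0.6, -0.5, -2.1]
width: 0.314
grip_force: 45.2
```

```bash
python3 -c "
from h import *
arb();s=bot.read_state();print((np.array(s['tool_pos'])-O)@BM.T,s['wrist_force'])"
```

```text
side 336 x1% 111.0
110 15 y [-21.3   1.9  20.8] z [ 3.5  8.7 18.9]
120 41 y [-19.7  -3.   12.6] z [-10.1   3.1  11.7]
130 27 y [-13.2  -2.7  11.4] z [-5.8  9.1 13.7]
140 14 y [-5.2 -0.8  6.5] z [-5.5  2.7  5.7]
150 63 y [-13.3  -4.8  10.6] z [-9.9  5.9 13.2]
160 54 y [-19.1  -2.6  17.9] z [-2.5  8.4 15.4]
170 52 y [-19.2   0.7  16.3] z [ 5.5 10.3 19.4]
180 25 y [-7.1  3.2 14.7] z [ 5.9  9.3 14. ]
190 24 y [-4.6  5.7 14.1] z [ 3.1  8.2 12.1]
200 16 y [ 0.3  5.7 12.2] z [ 4.   7.8 11.7]
210 5 y [ 4.9  8.7 11.9] z [3.  7.  9.9]
top 173 x1% 106.0
110 19 y [ 1.1  6.8 20.2] z [-4.   2.  16.7]
120 23 y [-3.8  4.  21.1] z [-2.   3.1 19.1]
130 80 y [-10.5   1.7  13.9] z [-12.3   3.9  11.8]
140 23 y [-3.6  1.6  6.3] z [-2.5  0.7  3.4]
150 25 y [-5.4  7.2 13.6] z [ 4.6  7.8 10. ]
160 3 y [12.5 14.3 18.6] z [4.5 7.6 8.3]
[ 0.173932   -0.00073933  0.0064668 ] [-1.49531948 -0.23794069 -1.42378212]
```

Request:
{"fn": "carry_out", "kwargs": {
  "series": "-0.0032 -0.0014 -0.002 0;-0.0032 -0.0014 -0.002 0;-0.0032 -0.0014 -0.002 0;-0.0032 -0.0014 -0.002 0;0 0 0 0"
}}

```text
time: 33.8
tool_pos: [0.4786, -0.1733, 0.1558]
tcp_rot: [3.078, 0.625, 0.004]
wrist_force: [0.5, 2.3, 4.4]
width: 0.319
grip_force: 46.1
```

Request:
{"fn": "carry_out", "kwargs": {
  "series": "-0.0016 -0.0007 -0.001 0;-0.0016 -0.0007 -0.001 0;0 0 0 0"
}}

```text
time: 34.17
tool_pos: [0.4764, -0.1744, 0.1547]
tcp_rot: [3.078, 0.625, 0.007]
wrist_force: [1.0, 3.7, 7.7]
width: 0.317
grip_force: 46.4
```

```bash
python3 -c "
from h import *
arb();s=bot.read_state();print((np.array(s['tool_pos'])-O)@BM.T,s['wrist_force'])
im,q=bedcloud('side');m=(q[...,0]<-1)&(q[...,0]>-30)&(abs(q[...,1])<14)&(abs(q[...,2])<14);print(q[m].round(0)[:12].tolist())"
```

```text
side 278 x1% 109.0
110 24 y [-19.    0.9  20.2] z [ 7.5 13.  17.2]
120 14 y [-20.8  -3.8  19.5] z [-1.2  5.1 18.3]
130 49 y [-14.4  -3.7  10.4] z [-9.1  3.4 12.5]
140 48 y [-16.7  -4.3  11.3] z [-4.7 10.8 15.8]
150 58 y [-20.7  -3.5  18.7] z [ 2.4 10.7 17.6]
160 31 y [-7.6  5.  13.5] z [ 6.7 10.2 14.6]
170 25 y [-5.3  5.  13.4] z [ 6.3  9.5 16.6]
180 17 y [-3.3  5.5 13. ] z [ 4.4  8.6 13.4]
190 12 y [ 2.2  7.2 11.4] z [ 3.6  7.7 10.9]
top 153 x1% 105.0
110 86 y [-17.1  -2.1  13.7] z [-12.9   7.2  14.1]
120 51 y [-21.1  -0.3  19. ] z [-2.2  4.5 14.3]
130 14 y [-2.4  5.1 12.2] z [-1.7  6.4  9.4]
[ 0.1565742  -0.00148029  0.00736606] [0.52133067 3.50828318 7.44837542]
[[-2.0, 8.0, 5.0], [-6.0, -3.0, 13.0], [-4.0, -4.0, 8.0], [-5.0, -3.0, 4.0], [-2.0, -13.0, -10.0]]
```

Request:
{"fn": "carry_out", "kwargs": {
  "series": "-0.0011 0.0006 0.0013 0;0 0 0 0;-0.0016 -0.0007 -0.001 0;-0.0016 -0.0007 -0.001 0;0 0 0 0"
}}

```text
time: 34.95
tool_pos: [0.4733, -0.1747, 0.1538]
tcp_rot: [-3.079, -0.624, -0.011]
wrist_force: [7.1, 6.2, 3.3]
width: 0.315
grip_force: 45.9
```

```bash
cat >> h.py <<'E'
def tip():
    for n in("side","top"):
        im,q=bedcloud(n);b=im.astype(int)
        m=(q[...,0]<25)&(q[...,0]>-25)&(abs(q[...,1])<12)&(abs(q[...,2])<12)&(b.max(-1)-b.min(-1)<35);print(n,"tip",q[m].round(0).tolist()[:10])
        m=(q[...,0]<121)&(q[...,0]>101)&(abs(q[...,1])<13)&(q[...,2]>-14)&(q[...,2]<19)
        p=q[m];g=(b.max(-1)-b.min(-1))[m];print("collar grey x",np.percentile(p[g<25][:,0],[5,25,50,75,95]).round(0),"brown",np.percentile(p[g>40][:,0],[5,50,95]).round(0) if (g>40).any() else None)
    s=bot.read_state();print((np.array(s['tool_pos'])-O)@BM.T,BM@np.array(s['wrist_force']))
E
python3 -c "
from h import *
tip()"
```

```text
side tip [[-3.0, 1.0, 10.0], [-1.0, -0.0, 7.0], [0.0, -2.0, 6.0], [1.0, -4.0, 4.0], [-0.0, 9.0, -8.0], [-3.0, 3.0, 3.0], [-3.0, -0.0, 5.0], [-1.0, -2.0, 2.0], [-1.0, -4.0, 2.0], [-7.0, 1.0, 6.0]]
collar grey x [109. 115. 118. 120. 121.] brown [106. 106. 106.]
top tip []
collar grey x [106. 109. 111. 112. 119.] brown [102. 104. 106.]
[ 0.15354398 -0.00056689  0.00806464] [ 8.66623378  2.5425744  -0.52349735]
```

Request:
{"fn": "carry_out", "kwargs": {
  "series": "-0.0016 -0.0007 -0.001 0;-0.0016 -0.0007 -0.001 0;0 0 0 0"
}}

```text
time: 35.42
tool_pos: [0.473, -0.175, 0.1539]
tcp_rot: [-3.079, -0.622, -0.021]
wrist_force: [10.6, 11.9, 10.7]
width: 0.313
grip_force: 46.6
```

```bash
python3 -c "
from h import *
tip()"
```

```text
side tip [[-1.0, 4.0, 3.0], [1.0, 2.0, 1.0], [0.0, -2.0, 5.0], [1.0, -4.0, 4.0], [-3.0, 3.0, 3.0], [-4.0, -1.0, 6.0], [-2.0, -2.0, 2.0], [-1.0, -4.0, 2.0], [-6.0, 2.0, 4.0], [-5.0, -1.0, 3.0]]
collar grey x [111. 114. 116. 119. 120.] brown [105. 106. 108.]
top tip []
collar grey x [107. 109. 111. 112. 119.] brown [102. 104. 105.]
[ 0.1532669  -0.00069147  0.00841272] [18.32544273  6.17875656  0.87836231]
```

Request:
{"fn": "carry_out", "kwargs": {
  "series": "0.0016 0.0007 0.001 0;0 0 0 0"
}}

```text
time: 35.78
tool_pos: [0.4731, -0.1748, 0.1538]
tcp_rot: [-3.079, -0.624, -0.016]
wrist_force: [9.6, 9.0, 6.8]
width: 0.312
grip_force: 46.2
```

Request:
{"fn": "carry_out", "kwargs": {
  "series": "0 0 0 0;0 0 0 0;0 0 0 0;0 0 0.02 0;0 0 0.04 0;0 0 0.05 0;0 0 0 0",
  "jaw": 0.1
}}

```text
time: 36.65
tool_pos: [0.4711, -0.1775, 0.2658]
tcp_rot: [3.074, 0.624, 0.011]
wrist_force: [0.5, 0.7, 0.0]
width: 0.549
grip_force: 0.0
```

```bash
python3 -c "
from h import *
tip()
for n in ('side','top'):
    im,q=bedcloud(n);m=(q[...,0]>111)&(q[...,0]<123)&(q[...,2]>20)&(q[...,2]<70)&(q[...,1]>10)&(q[...,1]<70);p=q[m];print(n,len(p))
    for z in range(20,64,6):
        k=p[(p[:,2]>=z)&(p[:,2]<z+6)]
        if len(k):print(z,k.min(0).round(0),k.max(0).round(0))
print(bot.read_state()['tool_pos'])"
```

```text
side tip [[-0.0, 4.0, 2.0], [-1.0, 0.0, 7.0], [1.0, -1.0, 3.0], [-1.0, -6.0, 9.0], [-5.0, 1.0, 8.0], [-3.0, -1.0, 6.0], [-2.0, -3.0, 4.0], [-2.0, -6.0, 7.0], [-6.0, 2.0, 2.0], [-6.0, -2.0, 6.0]]
collar grey x [108. 110. 117. 119. 120.] brown None
top tip []
collar grey x [107. 110. 111. 112. 119.] brown [103. 103. 105.]
[ 0.20295536 -0.00021459  0.1035438 ] [-1.31705055  0.25372857 -1.40018498]
side 60
20 [112.  18.  20.] [121.  33.  26.]
26 [114.  28.  28.] [120.  35.  31.]
32 [113.  28.  33.] [119.  42.  37.]
38 [113.  31.  40.] [118.  38.  44.]
44 [112.  34.  44.] [117.  52.  50.]
50 [112.  29.  51.] [119.  51.  56.]
56 [111.  29.  56.] [119.  47.  59.]
top 86
20 [112.  23.  20.] [121.  35.  25.]
26 [115.  28.  26.] [121.  39.  31.]
32 [113.  30.  33.] [120.  42.  38.]
38 [116.  34.  38.] [121.  45.  42.]
44 [115.  30.  44.] [120.  47.  50.]
50 [113.  28.  50.] [120.  52.  56.]
56 [114.  33.  56.] [120.  48.  59.]
[ 0.46761741 -0.17582296  0.25924495]
```

Request:
{"fn": "carry_out", "kwargs": {
  "series": "-0.036 0.028 0 0;-0.036 0.028 0 0;0 0 0 0;0 0 -0.04 0;0 0 -0.043 0;0 0 0 0;0 0 0 0",
  "jaw": -1
}}

```text
time: 37.72
tool_pos: [0.3975, -0.1205, 0.1787]
tcp_rot: [3.079, 0.626, 0.0]
wrist_force: [-0.5, -0.4, 0.5]
width: 0.004
grip_force: 0.0
```

```bash
python3 -c "
from h import *
s=bot.read_state();print((np.array(s['tool_pos'])-O)@BM.T*1000,s['tool_pos'],s['width'],BM@np.array(s['wrist_force']))"
```

```text
[123.86567198  78.96694333  53.95466194] [ 0.39745606 -0.12053723  0.17866235] 0.004117628841453478 [-0.29538872 -0.22123628  0.74361464]
```

Request:
{"fn": "carry_out", "kwargs": {
  "series": "0.0023 -0.0055 0 0;0.0023 -0.0055 0 0;0.0023 -0.0055 0 0;0.0023 -0.0055 0 0;0.0023 -0.0055 0 0;0.0023 -0.0055 0 0;0.0023 -0.0055 0 0;0.0023 -0.0055 0 0;0 0 0 0"
}}

```text
time: 38.85
tool_pos: [0.4153, -0.1645, 0.178]
tcp_rot: [3.079, 0.625, -0.0]
wrist_force: [-0.0, 0.3, -0.0]
width: 0.001
grip_force: 0.0
```

Request:
{"fn": "carry_out", "kwargs": {
  "series": "0.0023 -0.0055 0 0;0.0023 -0.0055 0 0;0.0023 -0.0055 0 0;0.0023 -0.0055 0 0;0.0023 -0.0055 0 0;0 0 0 0"
}}

```text
time: 39.6
tool_pos: [0.4268, -0.192, 0.178]
tcp_rot: [-3.079, -0.625, 0.0]
wrist_force: [0.1, 0.4, 1.0]
width: 0.0
grip_force: 0.0
```

```bash
cat >> h.py <<'E'
def keep():
    for n in('side','top'):
        im,q=bedcloud(n);b=im.astype(int);m=(q[...,0]>112)&(q[...,0]<121)&(q[...,2]>8)&(q[...,2]<70)&(abs(q[...,1])<70);p=q[m];print(n,len(p))
        for y in range(-36,60,8):
            k=p[(p[:,1]>=y)&(p[:,1]<y+8)]
            if len(k):print(y,len(k),"z",np.percentile(k[:,2],[10,50,90]).round(0))
    s=bot.read_state();print((np.array(s['tool_pos'])-O)@BM.T*1000,BM@np.array(s['wrist_force']))
E
python3 -c "
from h import *
keep()"
```

```text
side 110
-28 7 z [ 9. 15. 21.]
-20 10 z [11. 17. 22.]
-12 25 z [17. 54. 63.]
-4 23 z [15. 57. 65.]
4 17 z [16. 55. 66.]
12 18 z [15. 22. 62.]
20 7 z [15. 19. 24.]
28 3 z [20. 20. 21.]
top 0
[122.64609274   2.16636695  53.80861535] [ 0.29515025 -0.12648699  0.61512732]
```

Request:
{"fn": "carry_out", "kwargs": {
  "series": "0 0 0.03 0;0 0 0.05 0;0 0 0.04 0;0.02 0.05 0 0;0.02 0.05 0 0;0.02 0.05 0 0;0.02 0.05 0 0;0 0 0 0;0 0 0 0"
}}

```text
time: 40.83
tool_pos: [0.5063, 0.0084, 0.2978]
tcp_rot: [3.078, 0.628, -0.001]
wrist_force: [-0.4, -0.4, 0.0]
width: 0.001
grip_force: 0.0
```

```bash
python3 -c "
from h import *
keep();tip();chk()
a,_=look('side','a',270,370,210,300,4);b,_=look('top','b',290,390,225,340,4)
A=cv2.imread('pics/a.png');B=cv2.imread('pics/b.png');A=cv2.copyMakeBorder(A,0,100,0,0,cv2.BORDER_CONSTANT);cv2.imwrite('pics/fin.png',np.hstack([A,B]))"
```

```text
side 69
-28 7 z [ 9. 18. 20.]
-20 10 z [12. 18. 20.]
-12 8 z [11. 18. 20.]
-4 11 z [11. 17. 22.]
4 12 z [11. 17. 20.]
12 8 z [15. 18. 21.]
20 9 z [15. 22. 24.]
28 4 z [16. 18. 22.]
top 107
-28 1 z [17. 17. 17.]
-20 15 z [11. 16. 19.]
-12 15 z [12. 17. 19.]
-4 15 z [11. 18. 19.]
4 16 z [14. 17. 20.]
12 15 z [12. 16. 20.]
20 17 z [16. 20. 21.]
28 13 z [13. 18. 20.]
[313.5328206  154.32847017  82.1479335 ] [ 0.16605128 -0.43093854 -0.62815444]
side tip [[0.0, 4.0, 2.0], [-1.0, -0.0, 7.0], [-1.0, -3.0, 8.0], [-0.0, -6.0, 9.0], [-4.0, 2.0, 6.0], [-4.0, -1.0, 7.0], [-2.0, -2.0, 3.0], [-3.0, -7.0, 9.0], [-6.0, 2.0, 3.0], [-6.0, -2.0, 6.0]]
collar grey x [111. 113. 115. 117. 120.] brown None
top tip []
collar grey x [106. 110. 117. 120. 120.] brown [103. 104. 105.]
[0.31357728 0.15405961 0.08226284] [ 0.23944302 -0.64879516 -0.20876746]
side 492
8 43 z50,95 [23. 27.] y [-22.  21.]
14 34 z50,95 [23. 28.] y [-24.  19.]
20 40 z50,95 [23. 27.] y [-23.  21.]
26 14 z50,95 [20. 24.] y [-20.  10.]
32 33 z50,95 [16. 21.] y [-18.  16.]
38 29 z50,95 [18. 22.] y [-19.  13.]
44 30 z50,95 [16. 23.] y [-19
[... 162 characters left out ...]
z50,95 [24. 27.] y [-23.  23.]
80 18 z50,95 [22. 26.] y [-23.  20.]
86 19 z50,95 [19. 27.] y [-22.  15.]
92 45 z50,95 [18. 26.] y [-21.  23.]
top 700
8 52 z50,95 [22. 23.] y [-22.  24.]
14 53 z50,95 [22. 24.] y [-23.  21.]
20 63 z50,95 [21. 25.] y [-23.  22.]
26 86 z50,95 [17. 24.] y [-21.  20.]
32 25 z50,95 [15. 21.] y [-17.  15.]
38 44 z50,95 [16. 20.] y [-18.  19.]
44 42 z50,95 [16. 21.] y [-17.  18.]
50 46 z50,95 [15. 20.] y [-17.  18.]
56 48 z50,95 [15. 21.] y [-16.  17.]
62 10 z50,95 [21. 22.] y [-12.  19.]
68 53 z50,95 [22. 25.] y [-22.  23.]
74 54 z50,95 [22. 24.] y [-22.  23.]
80 89 z50,95 [17. 24.] y [-21.  23.]
86 1 z50,95 [19. 19.] y [-7. -7.]
92 34 z50,95 [21. 23.] y [-23.  23.]
```

View pics/fin.png

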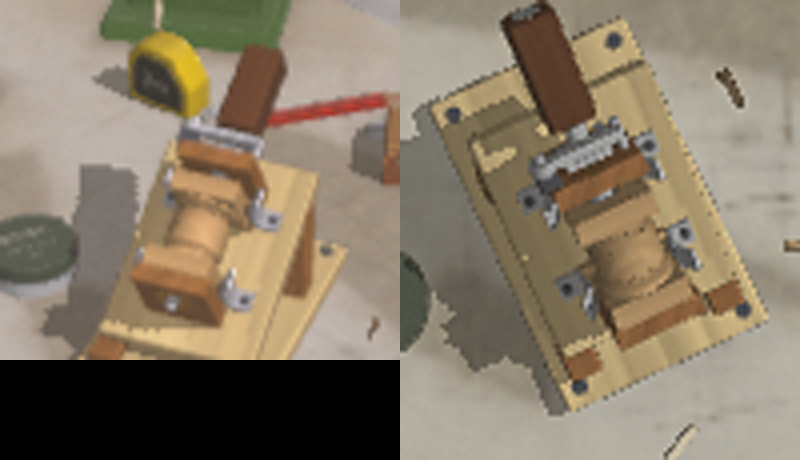

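The picture shows the blank lying between the posts. The arbor tip stands out of the lower post at about (172,303), and the keeper is level across the neck behind the collar at about (583,150). The tin and tape measure are where they were.

```bash
python3 -c "
from h import *
print(bot.finish_job())"
```

```text
the job is handed in; nothing more can be done
None
```

The job is handed in. The blank is seated on the rests, the arbor is through both posts with its collar home, and the keeper is shut behind the collar. I did not touch the tape measure, wax tin or gouge.

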